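Put the hand stamps away and shut the ink pad

ROBOT

A 7-joint arm with a two-finger parallel gripper is mounted at the origin on the work surface. World frame = base frame: x ahead of the robot, y to its left, z up, the work surface at z = 0. Lengths are in mm, angles in rad, forces in N, time in s.
With the tool pointing down it reaches from about 425 to 875 mm from the base axis. Payload 8.4 kg.
Tool frame: the origin (TCP) lies at the very end of the fingers, on their centre line; the grasp point (between the pads) lies 19 mm behind it (bot.grip_depth is the distance from the TCP to the grasp point, in mm); x points along the fingers, y is the direction in which the jaws open and shut, and the axes are right-handed (so a half turn about x gives the same grasp; the last joint's range is limited). The gripper opens to 87 mm and grips with 3 to 60 N. Pads are 19 mm wide; open, the fingers measure 117 mm over their backs; the gripper's body (75 mm by 190 mm) begins 51 mm behind the grasp point.
Start: joints at [-1.306, 0.333, 0.04, 1.465, -0.013, 1.343, -0.059], TCP at [231.288, 607.429, 222.546] pointing down, gripper open.
Joint ranges: [-2.58, 2.58], [-0.38, 2.09], [-1.3, 1.39], [0.25, 2.4], [-1.5, 4.64], [0.08, 2.09], [-2.65, 2.65]. Speed limits (rad/s): [2.22, 2.22, 2.79, 2.79, 3.14, 3.14, 3.14].

INTERFACE

Orientations are given as a unit quaternion [x, y, z, w].
In Python, from rig import bot gives the robot as it stands. The module is installed in compiled form; this text tells all that it offers.
- The arm moves only by the tool servo_tool, never from a script. Its argument "targets" is a list of rows, each an object of numbers: "tx", "ty", "tz": the shift along the tool's x, y, z in m; "rx", "ry", "rz": the turn, a rotation vector about the tool's x, y, z in rad; "claw": the finger opening in m, from 0 to 0.087. In form: [{"tx": .., "ty": .., "tz": .., "rx": .., "ry": .., "rz": .., "claw": ..}, ...]. A call has 1 to 5 rows; each row shifts and turns the pose as measured when the row begins, along the tool's axes as they then stand; what a row does not reach is not made up. A row lasts 1/8 s, in which the tool goes at most 62.5 mm and 10.7 degrees, less where a joint would pass 70% of its speed; a pose out of reach is approached as far as the arm can. A call is refused whole if a number of a shift passes 0.0625 or a number of a turn 0.188, either way. A call with a gripper value outside its range is refused whole. The fingers move at their own pace and stop on an object; the grip force is fixed at half the most. Time passes only in rows, so rows that do not move let the fingers close. It gives the time, the measured TCP pose, the force and the opening at its end, in the units of the state.
- bot.get_obs(): the state, without advancing time (a new reading comes with each control period).
- bot.snapshot(name): name is "side" or "top"; returns the picture (420x560x3 uint8, blue, green, red); there is no depth.
- bot.camera_model(name): a dict with "vertical_fov" (degrees; the focal length in pixels is half the picture's height over the tangent of half this angle, whatever the lens; pixels are square), "cx", "cy" (the principal point, pixels), "pose" (4x4, takes a point from camera to world coordinates). Camera axes: x right, y down, z forward; pixel columns grow to the right and rows downward; lengths in mm; the calibration is good to about 2 mm. A picture is of the moment at which its call begins. camera_model takes no time and is no camera call.
- bot.sign_off(): hands the job in, once; it reports no verdict.
The state is a dict: "time_s": time; "qpos": joint angles; "dq": joint speeds; "joint_efforts": joint torques, N m; "tcp_pos": TCP position; "orientation": TCP orientation; "ft_force": force on the tool from outside, world axes, zero at the start; "ft_torque": the same for the moment, N m; "gripper_width": opening from 0.0 (shut) to 1.0 (fully open).
Only numpy, scipy, OpenCV 4.12 (cv2) and the standard library are available. Lean on these libraries where they do the work, as an engineer would, in place of code of your own. Each camera call takes 0.05 s, during which the arm holds its last target.

TASK

The counter is closing: put the three hand stamps that stand on the open ink pad back into the wooden stamp tray one by one, each upright and fully down in the pocket cut to the shape of its foot, setting them down rather than letting them drop. Then close the ink pad's cover completely so that it does not dry out. Leave the ink bottle, the letters and the plastic punnet where they are.

Things in the scene. Friction and masses are not known exactly. Their poses are not given: they have to be found in the camera images.
- stamp_round_mid (a point): hand stamp with a round metal foot, 60 mm across and 14 mm thick (with its rubber die), and an upright ivory handle on its middle; 90 mm tall, about 0.2 kg. Point: on its axis (z up), half-way up, 45 mm above the underside. Grip the handle's thick part, a cylinder 36 mm across, 11 to 33 mm above this point. It stands on the ink pad's felt, about 68 mm from the next.
- stamp_square_mid (a point): hand stamp with a square metal foot, 50 x 50 mm (sides along x and y) and 14 mm thick (with its rubber die), and an upright ivory handle on its middle; 90 mm tall, about 0.2 kg. Point: on its axis (z up), half-way up, 45 mm above the underside. Grip the handle's thick part, a cylinder 32 mm across, 11 to 33 mm above this point. It stands on the ink pad's felt, about 68 mm from the next.
- stamp_oblong_mid (a point): hand stamp with an oblong metal foot, 74 mm (x) by 34 mm (y) and 14 mm thick (with its rubber die), and an upright ivory handle on its middle; 90 mm tall, about 0.2 kg. Point: on its axis (z up), half-way up, 45 mm above the underside. Grip the handle's thick part, a cylinder 33 mm across, 11 to 33 mm above this point. It stands on the ink pad's felt, about 68 mm from the next.
- pocket_round (a point): round pocket, 66 mm across, in the stamp tray, empty at the start: the point is the centre of its flat floor, 12 mm above the desk; the pocket is 20 mm deep, its mouth flush with the tray's top; axes as the tray's. Leaves about 3 mm all round the stamp whose foot has the same shape.
- pocket_square (a point): square pocket, 56 x 56 mm (sides along x and y), in the stamp tray, empty at the start: the point is the centre of its flat floor, 12 mm above the desk; the pocket is 20 mm deep, its mouth flush with the tray's top; axes as the tray's. Leaves about 3 mm all round the stamp whose foot has the same shape.
- pocket_oblong (a point): oblong pocket, 40 mm (x) by 80 mm (y), in the stamp tray, empty at the start: the point is the centre of its flat floor, 12 mm above the desk; the pocket is 20 mm deep, its mouth flush with the tray's top; axes as the tray's. Leaves about 3 mm all round the stamp whose foot has the same shape.
- stamp_tray: stamp tray: pale wooden block 175 (x) x 195 (y) x 32 mm with four milled pockets (three empty ones for the stamps, one that holds the ink bottle); fixed to the desk. Origin: centre of its underside, z up.
- ink_pad: ink pad: flat grey sheet-metal tin 120 (x) x 220 (y) x 18 mm, filled with black felt whose top is 14 mm above the desk, open at the start; fixed to the desk, a sheet of paper under it. Origin: centre of its underside, z up. Its cover is hinged along the whole +x long side.
- pad_cover (a joint): hinge angle of the ink pad's cover, rad: 0 shut flat on the tin, about 1.8 to 2.15 (leaning back past upright) at the start, 2.2 at most. The hinge is stiff: the cover stays where it is left and needs about 1 to 2 N at its free edge to move, all the way until it lies shut.
- cover_hinge (a point): point on the cover's hinge axis, middle of its length: 63.5 mm to the +x side of the ink pad's centre and 18.5 mm above the desk; the axis runs along the ink pad's y; axes as the ink pad's.
- cover_edge (a point): middle of the free front edge of the cover, on its outer (upper when shut) face, 123 mm from the hinge axis. The cover is a stiff sheet 3 mm thick and 226 mm wide with a small thumb tab at this point that sticks out 9 mm beyond the edge. Shut, this point is over the -x side of the tin, 21.5 mm above the desk.
- ink_bottle: white ink bottle, 38 mm across, 80 mm tall, standing in the fourth, round 44 mm pocket of the stamp tray. To be left there. Origin: centre of its underside.
- letter_bundle: bundle of letters, 114 (x) x 224 (y) x 41 mm, lying on the desk beyond the work. To be left alone. Origin: centre of its underside.
- punnet: clear plastic punnet, 125 (x) x 175 (y) x 55 mm, with a round tin in it, on the desk to the left of the work. To be left alone. Origin: centre of its underside.
There are look-alikes about, which are no part of the job. Leave any blue or purple look-alike of the part that bears stamp_round_mid alone.

How it is judged (in metres and radians):
On the way, in this order (a step that is already met when the one before it is completed fails the run):
1. one stamp (any) is down in its own pocket (((horizontal distance between stamp_round_mid and pocket_round below 0.007 m and z of stamp_round_mid in the frame of pocket_round below 0.048 m and angle between stamp_round_mid's own z axis and vertical below 0.08 rad) or (horizontal distance between stamp_square_mid and pocket_square below 0.007 m and z of stamp_square_mid in the frame of pocket_square below 0.048 m and angle between stamp_square_mid's own z axis and vertical below 0.08 rad) or (horizontal distance between stamp_oblong_mid and pocket_oblong below 0.007 m and z of stamp_oblong_mid in the frame of pocket_oblong below 0.048 m and angle between stamp_oblong_mid's own z axis and vertical below 0.08 rad))), for 0.2 s.
2. two stamps are down in their own pockets ((((horizontal distance between stamp_round_mid and pocket_round below 0.007 m and z of stamp_round_mid in the frame of pocket_round below 0.048 m and angle between stamp_round_mid's own z axis and vertical below 0.08 rad) and (horizontal distance between stamp_square_mid and pocket_square below 0.007 m and z of stamp_square_mid in the frame of pocket_square below 0.048 m and angle between stamp_square_mid's own z axis and vertical below 0.08 rad)) or ((horizontal distance between stamp_round_mid and pocket_round below 0.007 m and z of stamp_round_mid in the frame of pocket_round below 0.048 m and angle between stamp_round_mid's own z axis and vertical below 0.08 rad) and (horizontal distance between stamp_oblong_mid and pocket_oblong below 0.007 m and z of stamp_oblong_mid in the frame of pocket_oblong below 0.048 m and angle between stamp_oblong_mid's own z axis and vertical below 0.08 rad)) or ((horizontal distance between stamp_square_mid and pocket_square below 0.007 m and z of stamp_square_mid in the frame of pocket_square below 0.048 m and angle between stamp_square_mid's own z axis and vertical below 0.08 rad) and (horizontal distance between stamp_oblong_mid and pocket_oblong below 0.007 m and z of stamp_oblong_mid in the frame of pocket_oblong below 0.048 m and angle between stamp_oblong_mid's own z axis and vertical below 0.08 rad)))), for 0.2 s.
3. all three stamps are down in their own pockets (horizontal distance between stamp_round_mid and pocket_round below 0.007 m and z of stamp_round_mid in the frame of pocket_round below 0.048 m and angle between each of stamp_round_mid, stamp_square_mid, stamp_oblong_mid's own z axis and vertical below 0.08 rad and horizontal distance between stamp_square_mid and pocket_square below 0.007 m and z of stamp_square_mid in the frame of pocket_square below 0.048 m and horizontal distance between stamp_oblong_mid and pocket_oblong below 0.007 m and z of stamp_oblong_mid in the frame of pocket_oblong below 0.048 m), for 0.2 s.
4. the ink pad's cover is shut (value of joint pad_cover below 0.06 rad), for 0.2 s.
At the end, for the whole second after the job is handed in: Each stamp stands in the pocket of its foot's shape, within 7 mm of the pocket's centre, its underside less than 3 mm above the pocket's floor, tilted less than 0.08 rad, and is at rest; the ink pad's cover is within 0.06 rad of shut (all of step 3 and linear speed of each of stamp_round, stamp_square, stamp_oblong below 0.02 m/s and value of joint pad_cover below 0.06 rad); the robot touches nothing.
It fails at once if the ink bottle is moved by more than 15 mm (distance of ink_bottle from where it was at the start of the episode above 0.015 m).
It fails at once if the letter bundle is moved by more than 25 mm (distance of letter_bundle from where it was at the start of the episode above 0.025 m).
It fails at once if the punnet is moved by more than 25 mm (distance of punnet from where it was at the start of the episode above 0.025 m).
It fails at once if a stamp falls freely (faster than 0.8 m/s, as after a drop of more than about 3 cm, with no finger on it) ((linear speed of stamp_round above 0.8 m/s and contact force between the fingers and stamp_round below 0.3 N) or (linear speed of stamp_square above 0.8 m/s and contact force between the fingers and stamp_square below 0.3 N) or (linear speed of stamp_oblong above 0.8 m/s and contact force between the fingers and stamp_oblong below 0.3 N)).
It also fails if it takes over 72 s, if anything falls off the work surface, if the arm or the gripper's body presses on something with over 40 N, if the wrist force passes 120 N, or if a joint passes its speed limit or range.

## Working session

There is one attempt and no reset: what is moved stays moved. The work goes in short steps, Python scripts to look and compute and a tool call to move; the robot and the scene stay as the last step left them, time stands still between calls to the robot, and variables do not carry over. Pictures are saved under pics/ and viewed, and the job is handed in when it is done.

Besides the shell and the picture viewer there is one more tool, called after "Call:" as name(argument=value, ...), one argument or row to a line, values as JSON. servo_tool: Moves the arm, as the interface text tells. Its arguments: {"type":"object","properties":{"targets":{"type":"array"}},"required":["targets"]}

```bash
mkdir -p pics; python3 - <<'E'
from rig import bot
import cv2,numpy as np
np.set_printoptions(precision=4,suppress=True)
for n in("side","top"):
    cv2.imwrite(f"pics/{n}0.png",bot.snapshot(n)); m=bot.camera_model(n); print(n,m)
print(bot.get_obs(),bot.grip_depth)
E
```

```text
side {'vertical_fov': 42.44104946202643, 'cx': 275.9085290214591, 'cy': 214.6506829679605, 'pose': array([[  -0.9717,   -0.1361,    0.1933,  224.2353],
       [  -0.2354,    0.4816,   -0.8442, 1543.0955],
       [   0.0218,   -0.8658,   -0.5   ,  922.7708],
       [   0.    ,    0.    ,    0.    ,    1.    ]])}
top {'vertical_fov': 42.771935686486806, 'cx': 292.7279189748753, 'cy': 214.18794412229758, 'pose': array([[   0.0137,   -0.9975,    0.0695,  423.7455],
       [  -0.9998,   -0.0145,   -0.0107,   72.4314],
       [   0.0117,   -0.0693,   -0.9975, 1496.1848],
       [   0.    ,    0.    ,    0.    ,    1.    ]])}
{'time_s': 0.1, 'qpos': array([-1.3062,  0.3338,  0.0399,  1.4662, -0.0134,  1.3433, -0.0585]), 'dq': array([-0.0009, -0.0028, -0.0015, -0.0025, -0.0007,  0.0004,  0.0011]), 'joint_efforts': array([  0.0058, -65.7825,   1.3415, -40.4714,  -0.0595,   0.041 ,
         0.0001]), 'tcp_pos': array([231.1784, 607.0466, 221.7619]), 'orientation': array([ 0.1274,  0.6955, -0.1284,  0.6954]), 'ft_force': array([ 0.4869, -1.2633,  0.0903]), 'ft_torque': array([-0.0485,  0.0287,  0.0337]), 'gripper_width': 0.998095242799352} 18.700000000000003
```

View pics/side0.png

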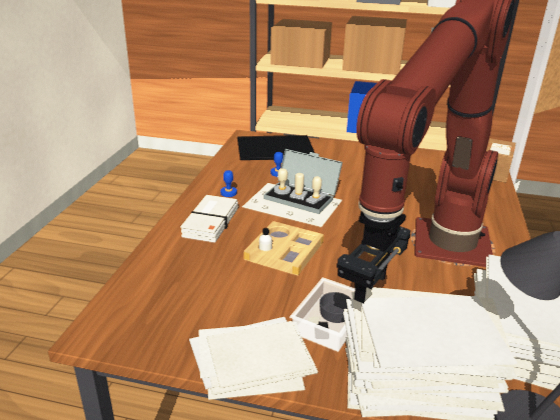

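View pics/top0.png

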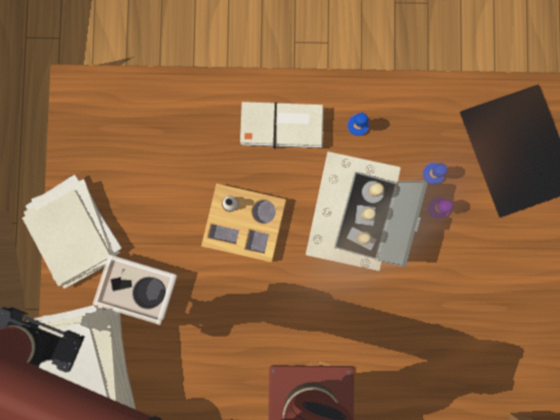

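```bash
python3 - <<'E'
import cv2
a=cv2.imread("pics/top0.png")[140:280,190:460]; cv2.imwrite("pics/top0z.png",cv2.resize(a,(800,415),interpolation=cv2.INTER_CUBIC))
a=cv2.imread("pics/side0.png")[130:280,220:360]; cv2.imwrite("pics/side0z.png",cv2.resize(a,(560,600),interpolation=cv2.INTER_CUBIC))
E
```

```text
(no output)
```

View pics/top0z.png

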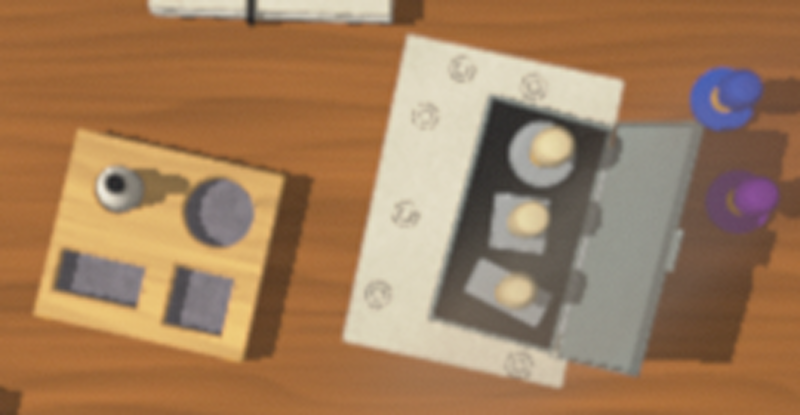

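View pics/side0z.png

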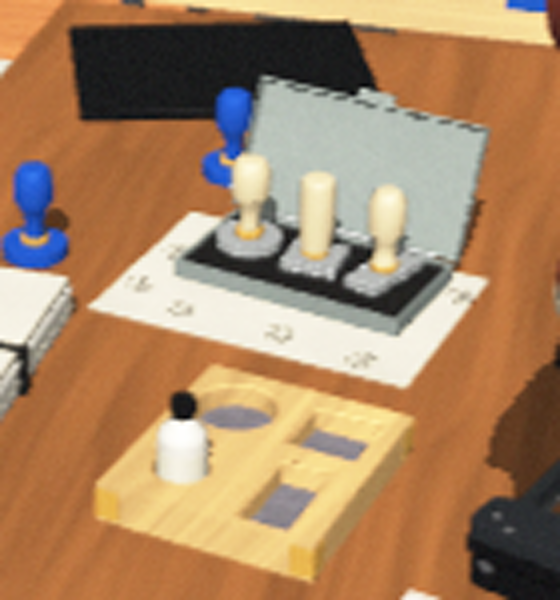

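```bash
cat > h.py <<'E'
import numpy as np, cv2
from scipy.optimize import least_squares
np.set_printoptions(precision=3,suppress=True)
from rig import bot
class Cam:
    def __init__(s,n):
        m=bot.camera_model(n); s.f=210/np.tan(np.radians(m["vertical_fov"])/2); s.c=np.array([m["cx"],m["cy"]]); s.T=m["pose"]; s.Ti=np.linalg.inv(s.T)
    def proj(s,P):
        P=np.atleast_2d(P); q=P@s.Ti[:3,:3].T+s.Ti[:3,3]; return q[:,:2]/q[:,2:]*s.f+s.c
    def ray(s,uv,z):
        uv=np.atleast_2d(uv).astype(float); d=np.c_[(uv-s.c)/s.f,np.ones(len(uv))]@s.T[:3,:3].T; o=s.T[:3,3]
        return o+d*((z-o[2])/d[:,2])[:,None]
C={n:Cam(n) for n in("side","top")}
def Rz(a): return np.array([[np.cos(a),-np.sin(a)],[np.sin(a),np.cos(a)]])
def place(p,L):  # local pts Nx3 by x,y,yaw
    L=np.atleast_2d(L).astype(float); return np.c_[L[:,:2]@Rz(p[2]).T+p[:2],L[:,2]]
def rect(a,b,z,cx=0,cy=0):
    return np.array([[cx-a/2,cy-b/2,z],[cx+a/2,cy-b/2,z],[cx+a/2,cy+b/2,z],[cx-a/2,cy+b/2,z]])
def circ(d,z,n=60,cx=0,cy=0):
    t=np.linspace(0,2*np.pi,n,endpoint=False); return np.c_[cx+d/2*np.cos(t),cy+d/2*np.sin(t),0*t+z]
def fit_pts(L,uvs,cam,p0):
    r=least_squares(lambda p:(C[cam].proj(place(p,L))-uvs).ravel(),p0,x_scale=[10,10,.1]); return r.x,r.fun.reshape(-1,2)
E
python3 - <<'E'
from h import *
z=lambda a:np.array(a,float)*270/800+[190,140]-0.33
zs=lambda a:np.array(a,float)/4+[220,130]-0.38
# tray local order rect: (-x,-y),(+x,-y),(+x,+y),(-x,+y); image up=+x,left=+y
T=z([[245,360],[285,175],[80,130],[35,315]])
w=C['top'].ray(T,32);print("tray top",w[:,:2]); 
for k in (0,):
    p,r=fit_pts(rect(175,195,32),T,'top',[480,150,0]);print(p,r)
S=zs([[413,420],[207,367],[97,490],[313,578]])
print("side corner rays z32",C['side'].ray(S,32)[:,:2])
def rep(n,t,s,zz):
    print(n,C['top'].ray(z(t),zz)[0,:2],C['side'].ray(zs(s),zz)[0,:2])
rep('round top',[552,145],[253,158],104)
rep('sq top',[529,218],[319,178],104)
rep('obl top',[516,290],[387,190],104)
print("pad",C['top'].ray(z([[490,98],[430,320]]),18)[:,:2])
E
```

```text
tray top [[396.874 110.404]
 [567.948  76.187]
 [606.977 266.582]
 [435.436 303.81 ]]
[501.808 189.249  -0.202] [[-0.333  0.129]
 [ 0.008 -0.   ]
 [-0.223 -0.049]
 [ 0.546 -0.077]]
side corner rays z32 [[398.798 119.983]
 [572.458  85.185]
 [607.364 278.376]
 [432.355 342.833]]
round top [ 590.959 -159.302] [ 592.964 -159.88 ]
sq top [ 526.044 -139.216] [ 528.455 -136.237]
obl top [ 462.564 -128.044] [ 467.13 -129.29]
pad [[ 644.797 -115.168]
 [ 435.974  -60.498]]
```

```bash
cat >> h.py <<'E'
def edge_fit(img,cam,loops,p0,rng=3.0,iters=8,mask=None,pl=place,fixed=(),sc=4.0):
    """loops: list of local closed polylines; ICP to strongest gradient along normals"""
    g=cv2.GaussianBlur(img.astype(np.float32),(0,0),0.7)
    S=[]
    for L in loops:
        L=np.asarray(L,float); n=len(L)
        if n>8: S.append((L,np.roll(L,-1,0)-np.roll(L,1,0)))
        else:
            for i in range(n):
                a,b=L[i],L[(i+1)%n]; t=np.linspace(.08,.92,25)[:,None]; S.append((a+(b-a)*t,np.tile(b-a,(25,1))))
    P=np.vstack([s[0] for s in S]); D=np.vstack([s[1] for s in S]); D/=np.linalg.norm(D,axis=1)[:,None]
    p=np.array(p0,float); cm=C[cam]; ts=np.arange(-rng,rng+.01,.25)
    free=[i for i in range(len(p)) if i not in fixed]
    for it in range(iters):
        u=cm.proj(pl(p,P)); v=cm.proj(pl(p,P+D)); d=v-u; d/=np.linalg.norm(d,axis=1)[:,None]; nn=np.c_[-d[:,1],d[:,0]]
        X=u[:,None]+nn[:,None]*ts[None,:,None]; X=X.astype(np.float32)
        V=cv2.remap(g,X[...,0],X[...,1],cv2.INTER_CUBIC)
        G=np.linalg.norm(V[:,2:]-V[:,:-2],axis=2)*np.exp(-(ts[1:-1]/sc)**2)
        k=G.argmax(1); st=G.max(1); s=ts[1:-1][k]; ok=(st>np.percentile(st,30))&(k>0)&(k<G.shape[1]-1)
        if mask is not None: ok&=mask(u)
        tgt=u+nn*s[:,None]
        def f(q):
            pp=p.copy(); pp[free]=q
            return (((cm.proj(pl(pp,P))-tgt)*nn).sum(1))[ok]
        r=least_squares(f,p[free],loss='soft_l1',f_scale=.3,x_scale=[10 if i<2 else .1 for i in free]); p[free]=r.x
    return p,np.sqrt(np.mean(f(p[free])**2)),ok.sum()
def overlay(img,cam,items,roi,name,k=4):
    x0,y0,x1,y1=roi; o=cv2.resize(img[y0:y1,x0:x1],None,fx=k,fy=k,interpolation=cv2.INTER_CUBIC)
    for p,L,col in items:
        q=(C[cam].proj(place(p,L))-[x0,y0]+.5)*k-.5
        cv2.polylines(o,[np.round(q*8).astype(np.int32)],True,col,1,cv2.LINE_AA,3)
    cv2.imwrite(name,o)
E
python3 - <<'E'
from h import *
img=cv2.imread("pics/top0.png");sd=cv2.imread("pics/side0.png")
z=lambda a:np.array(a,float)*270/800+[190,140]-0.33
p,rms,n=edge_fit(img,'top',[rect(175,195,32)],[501.8,189.2,-.2]);print('tray top',p,rms,n)
ps,rms,n=edge_fit(sd,'side',[rect(175,195,32)],[501.8,189.2,-.2],rng=4);print('tray side',ps,rms,n)
y=p[2]
def mid(a,zz): return C['top'].ray(z(a),zz)[0,:2]
g=(0,255,0);r=(0,0,255);b=(255,0,0)
it=[(p,rect(175,195,32),g)]
sh={}
for nm,c,L in(('round',[219,212],circ(66,32)),('square',[200,300],rect(56,56,32)),('oblong',[99,279],rect(40,80,32))):
    q,rms,n=edge_fit(img,'top',[L],[*mid(c,32),y],fixed=(2,));print(nm,q,rms,n,'local',(q[:2]-p[:2])@Rz(y)); it.append((q,L,r))
    it.append((q,np.c_[L[:,:2],L[:,2]-20],b))
overlay(img,'top',it,(195,175,295,270),'pics/o1.png',6)
overlay(sd,'side',it+[(ps,rect(175,195,32),(255,0,255))],(235,210,335,280),'pics/o2.png',6)
E
```

```text
tray top [501.86  191.458  -0.21 ] 0.28441085602384386 70
tray side [504.498 191.526  -0.212] 0.5215958898632401 70
round [532.987 137.509  -0.21 ] 0.30736029632694695 42 local [ 41.704 -46.261]
square [451.002 154.688  -0.21 ] 0.2792741120696575 70 local [-42.061 -46.578]
oblong [470.106 246.404  -0.21 ] 0.28328966500304864 70 local [-42.526  47.106]
```

View pics/o1.png

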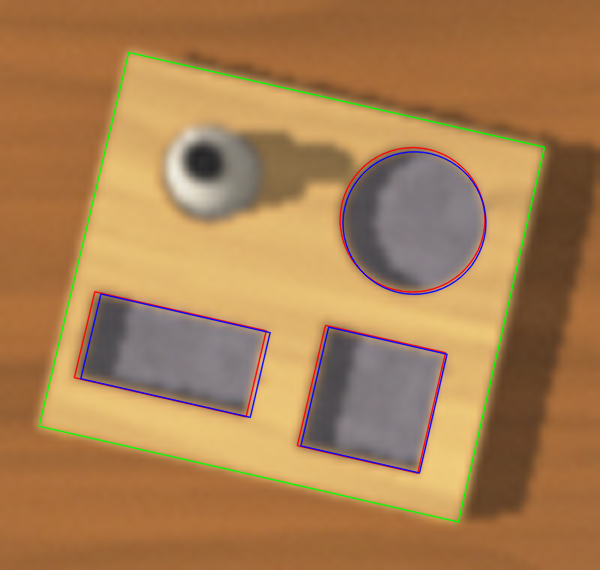

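View pics/o2.png

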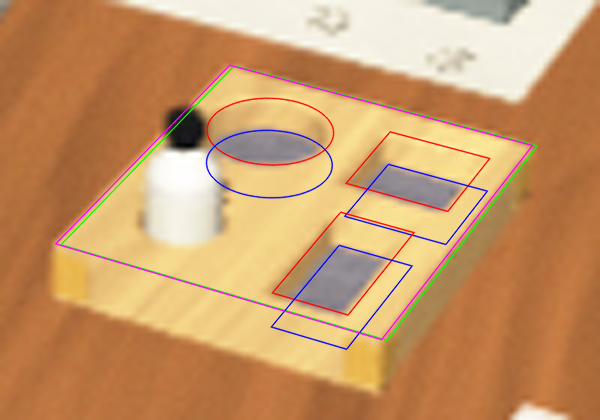

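```bash
python3 - <<'E'
from h import *
img=cv2.imread("pics/top0.png");sd=cv2.imread("pics/side0.png")
z=lambda a:np.array(a,float)*270/800+[190,140]-0.33
g=(0,255,0);r=(0,0,255);b=(255,128,0)
yaw=np.arctan2(-(-60.5+115.2),-(436-644.8)); 
print('yaw of pad y',yaw-np.pi/2)
c=C['top'].ray(z([525,222]),18)[0,:2]
# pad x axis points to world -y: 
py=np.arctan2(-115.17+60.5,644.8-436)-np.pi/2; print(py)
pad,rms,n=edge_fit(img,'top',[rect(120,220,18)],[*c,py],mask=lambda u:u[:,0]<380);print('pad',pad,rms,n)
it=[(pad,rect(120,220,18),g)]; 
for nm,top,L,y0 in(('round',[590,-159],60,0),('square',[526,-139],50,0.05),('oblong',[463,-128],0,-2.0)):
    for cam,im in(('top',img),('side',sd)):
        lo=circ(60,28) if nm=='round' else rect(50,50,28) if nm=='square' else rect(74,34,28)
        q,rms,n=edge_fit(im,cam,[lo],[*top,y0],fixed=(2,) if nm=='round' else (),rng=4);print(nm,cam,q,rms,n)
        if cam=='top':it.append((q,lo,r)); it.append((q,circ(34,95),b))
        else: it.append((q,lo,(255,0,255)))
overlay(img,'top',it,(330,160,440,270),'pics/o3.png',5)
overlay(sd,'side',it,(260,145,350,215),'pics/o4.png',8)
E
```

```text
yaw of pad y -1.827011734629052
-1.8268772790849888
pad [ 528.237 -146.804   -1.829] 0.4968842867578452 62
round top [ 591.875 -162.151    0.   ] 0.35003738259351913 42
round side [ 590.293 -145.794    0.   ] 0.8211527293598486 42
square top [ 527.081 -140.812   -0.113] 0.2638318740150089 70
square side [ 530.045 -123.605   -0.071] 0.30835432577117894 70
oblong top [ 462.799 -131.263   -2.034] 0.32816170033247405 70
oblong side [ 467.126 -115.471   -2.086] 0.7768971443865398 70
```

View pics/o3.png

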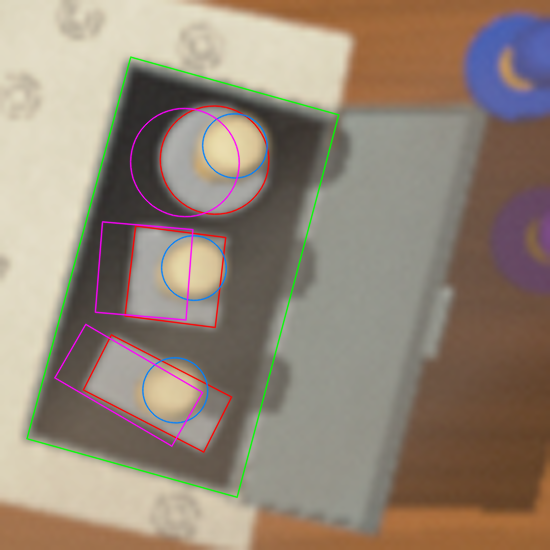

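View pics/o4.png

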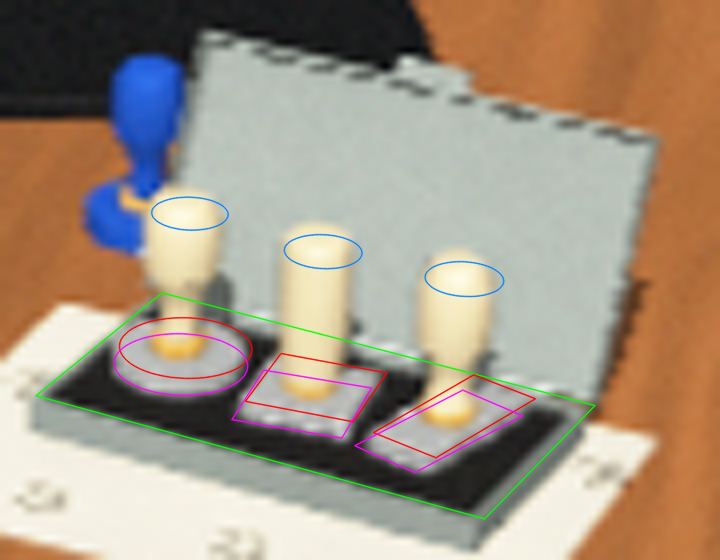

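```bash
python3 - <<'E'
from h import *
from scipy.spatial.transform import Rotation as R
z=lambda a:np.array(a,float)*270/800+[190,140]-0.33
zs=lambda a:np.array(a,float)/4+[220,130]-0.38
pad=np.array([528.2,-146.8,-1.829])
for n,s in(('r',[591.9,-162.2]),('s',[527.1,-140.8]),('o',[462.8,-131.3])): print(n,(np.array(s)-pad[:2])@Rz(pad[2]))
for th in np.arange(1.7,2.21,.1):
    L=np.array([[63.5+123*-np.cos(th),yy,18.5+123*np.sin(th)] for yy in(-113,113)])
    w=place(pad,L); print(th,C['top'].proj(w).ravel(),C['side'].proj(w).ravel(),w.ravel())
print(z([[700,125],[637,373]]).ravel(), zs([[262,78],[487,128]]).ravel())
o=bot.get_obs();print(R.from_quat(o['orientation']).as_matrix())
E
```

```text
r [-1.376 65.521]
s [-5.52  -2.596]
o [  1.713 -67.19 ]
1.7 [392.139 262.863 414.761 177.269] [339.501 162.225 282.376 148.939] [ 398.685 -194.664  140.475  617.193 -252.371  140.475]
1.8 [396.585 264.134 419.121 178.656] [340.777 161.568 283.891 148.381] [ 395.596 -206.361  138.283  614.104 -264.068  138.283]
1.9000000000000001 [400.81  265.359 423.243 180.072] [341.98  161.256 285.346 148.154] [ 392.578 -217.788  134.895  611.086 -275.495  134.895]
2.0 [404.763 266.523 427.079 181.498] [343.101 161.286 286.726 148.255] [ 389.662 -228.83   130.344  608.17  -286.538  130.344]
2.1000000000000005 [408.398 267.612 430.582 182.917] [344.128 161.653 288.018 148.677] [ 386.876 -239.379  124.675  605.384 -297.086  124.675]
2.2 [411.673 268.614 433.714 184.312] [345.052 162.346 289.211 149.411] [ 384.248 -249.327  117.945  602.756 -307.035  117.945]
[425.92  181.857 404.658 265.558] [285.12 149.12 341.37 161.62]
[[-0.     0.356  0.935]
 [-0.001  0.935 -0.356]
 [-1.    -0.001  0.   ]]
```

```bash
cat >> h.py <<'E'
def go(x,y,z,psi=None,show=True):
    from scipy.spatial.transform import Rotation as R
    o=bot.get_obs(); M=R.from_quat(o['orientation']).as_matrix(); c=o['tcp_pos']
    ps=np.arctan2(M[1,1],M[0,1]); d=M.T@(np.array([x,y,z])-c)
    tgt=ps if psi is None else psi
    dps=(tgt-ps+np.pi/2)%np.pi-np.pi/2
    Md=np.column_stack([[0,0,-1],[np.cos(ps+dps),np.sin(ps+dps),0],[np.sin(ps+dps),-np.cos(ps+dps),0]])
    rv=R.from_matrix(M.T@Md).as_rotvec()
    n=int(max(np.ceil(np.linalg.norm(d)/60),np.ceil(np.linalg.norm(rv)/.18),1))
    print('t',round(o['time_s'],2),'tcp',c,'psi',round(ps,3),'delta mm(tool)',d,'rot',rv,'rows>=',n,'per row',d/n/1000*1, rv/n,'F',o['ft_force'],'w',round(o['gripper_width']*87,1))
E
python3 - <<'E'
from h import *
go(500,190,200)
E
```

```text
t 0.1 tcp [231.178 607.047 221.762] psi 1.207 delta mm(tool) [  22.237 -294.054  399.63 ] rot [0.    0.    0.001] rows>= 9 per row [ 0.002 -0.033  0.044] [0. 0. 0.] F [ 0.487 -1.263  0.09 ] w 86.8
```

Call:
servo_tool(
  targets=[
    {"tx": 0.002, "ty": -0.03, "tz": 0.042},
    {"tx": 0.002, "ty": -0.03, "tz": 0.042},
    {"tx": 0.002, "ty": -0.03, "tz": 0.042},
    {"tx": 0.002, "ty": -0.03, "tz": 0.042},
    {"tx": 0.002, "ty": -0.03, "tz": 0.042},
  ],
)

```text
validation failed for argument at $.ta...
```

Call:
servo_tool(
  targets=[
    {"tx": 0.002, "ty": -0.03, "tz": 0.042},
    {"tx": 0.002, "ty": -0.03, "tz": 0.042},
    {"tx": 0.002, "ty": -0.03, "tz": 0.042},
    {"tx": 0.002, "ty": -0.03, "tz": 0.042},
    {"tx": 0, "ty": -0.01, "tz": 0.01},
  ],
)

```text
validation failed for argument at $.ta...
```

```bash
python3 - <<'E'
from h import *
go(528,-140.5,180,1.312)
E
```

```text
t 0.1 tcp [231.178 607.047 221.762] psi 1.207 delta mm(tool) [  42.687 -592.927  543.405] rot [-0.105  0.     0.001] rows>= 14 per row [ 0.003 -0.042  0.039] [-0.008  0.     0.   ] F [ 0.487 -1.263  0.09 ] w 86.8
```

Call:
servo_tool(
  targets=[
    {"tx": 0.002, "ty": -0.03, "tz": 0.042, "rx": 0, "ry": 0, "rz": 0, "claw": 0.087},
    {"tx": 0.002, "ty": -0.03, "tz": 0.042, "rx": 0, "ry": 0, "rz": 0, "claw": 0.087},
    {"tx": 0.002, "ty": -0.03, "tz": 0.042, "rx": 0, "ry": 0, "rz": 0, "claw": 0.087},
    {"tx": 0.002, "ty": -0.03, "tz": 0.042, "rx": 0, "ry": 0, "rz": 0, "claw": 0.087},
    {"tx": 0.002, "ty": -0.03, "tz": 0.042, "rx": 0, "ry": 0, "rz": 0, "claw": 0.087},
  ],
)

```text
time_s: 0.72
tcp_pos: [374.1, 388.8, 208.8]
orientation: [0.124, 0.697, -0.127, 0.695]
ft_force: [0.4, 0.5, 0.3]
gripper_width: 1.001
```

```bash
python3 - <<'E'
from h import *
go(500,190,180,1.312)
E
```

```text
t 0.72 tcp [374.127 388.793 208.776] psi 1.215 delta mm(tool) [  29.099 -142.388  187.268] rot [-0.097 -0.002  0.005] rows>= 4 per row [ 0.007 -0.036  0.047] [-0.024 -0.001  0.001] F [0.35  0.483 0.261] w 87.1
```

Call:
servo_tool(
  targets=[
    {"tx": 0.003, "ty": -0.045, "tz": 0.033, "rx": -0.01, "ry": 0, "rz": 0, "claw": 0.087},
    {"tx": 0.003, "ty": -0.045, "tz": 0.033, "rx": -0.01, "ry": 0, "rz": 0, "claw": 0.087},
    {"tx": 0.003, "ty": -0.045, "tz": 0.033, "rx": -0.01, "ry": 0, "rz": 0, "claw": 0.087},
    {"tx": 0.003, "ty": -0.045, "tz": 0.033, "rx": -0.01, "ry": 0, "rz": 0, "claw": 0.087},
    {"tx": 0.003, "ty": -0.045, "tz": 0.033, "rx": -0.01, "ry": 0, "rz": 0, "claw": 0.087},
  ],
)

```text
time_s: 1.35
tcp_pos: [457.5, 112.5, 193.1]
orientation: [0.106, 0.7, -0.109, 0.698]
ft_force: [0.9, 0.3, -0.4]
gripper_width: 0.998
```

```bash
python3 - <<'E'
from h import *
go(528,-140.5,180,1.312)
E
```

```text
t 1.35 tcp [457.477 112.548 193.118] psi 1.266 delta mm(tool) [  13.833 -220.184  143.201] rot [-0.046 -0.003  0.005] rows>= 5 per row [ 0.003 -0.044  0.029] [-0.009 -0.001  0.001] F [ 0.925  0.331 -0.361] w 86.9
```

Call:
servo_tool(
  targets=[
    {"tx": 0.003, "ty": -0.045, "tz": 0.03, "rx": -0.01, "ry": 0, "rz": 0.001, "claw": 0.087},
    {"tx": 0.003, "ty": -0.045, "tz": 0.03, "rx": -0.01, "ry": 0, "rz": 0.001, "claw": 0.087},
    {"tx": 0.003, "ty": -0.045, "tz": 0.03, "rx": -0.01, "ry": 0, "rz": 0.001, "claw": 0.087},
    {"tx": 0.003, "ty": -0.045, "tz": 0.03, "rx": -0.01, "ry": 0, "rz": 0.001, "claw": 0.087},
    {"tx": 0.003, "ty": -0.045, "tz": 0.03, "rx": -0.01, "ry": 0, "rz": 0.001, "claw": 0.087},
  ],
)

```text
time_s: 1.98
tcp_pos: [539.1, -154.0, 177.7]
orientation: [0.09, 0.702, -0.088, 0.701]
ft_force: [1.2, 0.7, 0.3]
gripper_width: 1.0
```

```bash
python3 - <<'E'
from h import *
go(528,-140.5,150,1.312)
E
```

```text
t 1.98 tcp [ 539.062 -154.02   177.698] psi 1.319 delta mm(tool) [ 27.75   10.281 -14.022] rot [ 0.007 -0.002 -0.002] rows>= 1 per row [ 0.028  0.01  -0.014] [ 0.007 -0.002 -0.002] F [1.238 0.651 0.293] w 87.0
```

Call:
servo_tool(
  targets=[
    {"tx": 0.02, "ty": 0.008, "tz": -0.011, "rx": 0.006, "ry": -0.002, "rz": -0.002, "claw": 0.07},
    {"tx": 0.006, "ty": 0.002, "tz": -0.003, "rx": 0, "ry": 0, "rz": 0, "claw": 0.07},
    {"tx": 0, "ty": 0, "tz": 0, "rx": 0, "ry": 0, "rz": 0, "claw": 0.07},
  ],
)

```text
time_s: 2.35
tcp_pos: [527.4, -146.0, 150.6]
orientation: [0.092, 0.701, -0.094, 0.701]
ft_force: [-0.1, 0.0, 0.4]
gripper_width: 0.821
```

```bash
python3 - <<'E'
from h import *
t=bot.snapshot('top');s=bot.snapshot('side')
cv2.imwrite('pics/t1.png',t);cv2.imwrite('pics/s1.png',s)
go(528,-140.5,62,1.312)
from scipy.spatial.transform import Rotation as R
o=bot.get_obs();M=R.from_quat(o['orientation']).as_matrix();c=o['tcp_pos']
w=o['gripper_width']*87/2
# inner finger tip corners at tcp level, pads 19 wide
P=np.array([c+M@[0,sy*w,sz*9.5] for sy in(-1,1) for sz in(-1,1)])
for n,im,roi in(('top',t,(310,150,450,270)),('side',s,(230,90,360,220))):
    x0,y0,x1,y1=roi;k=5 if n=='top' else 4.5
    oimg=cv2.resize(im[y0:y1,x0:x1],None,fx=k,fy=k,interpolation=cv2.INTER_CUBIC)
    for q in C[n].proj(np.vstack([P,c])): cv2.circle(oimg,tuple(int(v) for v in np.round((q-[x0,y0]+.5)*k)),3,(0,0,255),-1)
    cv2.imwrite(f'pics/o5{n}.png',oimg)
E
```

```text
t 2.45 tcp [ 527.884 -145.858  151.087] psi 1.306 delta mm(tool) [89.071  5.456 -1.317] rot [-0.006  0.     0.003] rows>= 2 per row [ 0.045  0.003 -0.001] [-0.003  0.     0.001] F [-0.861 -1.28   0.501] w 70.4
```

View pics/o5side.png

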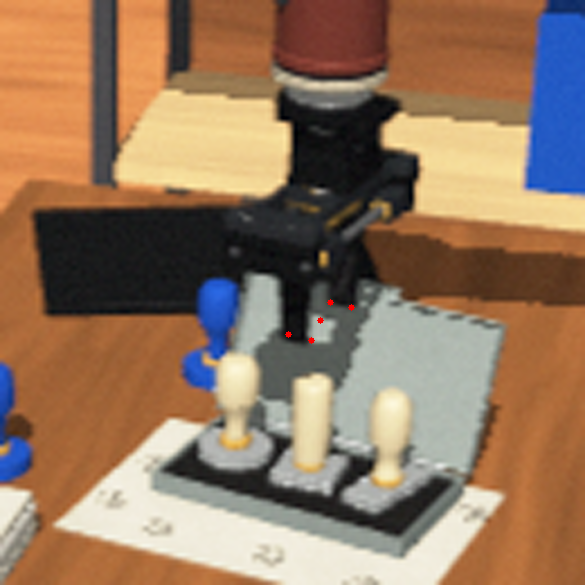

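View pics/o5top.png

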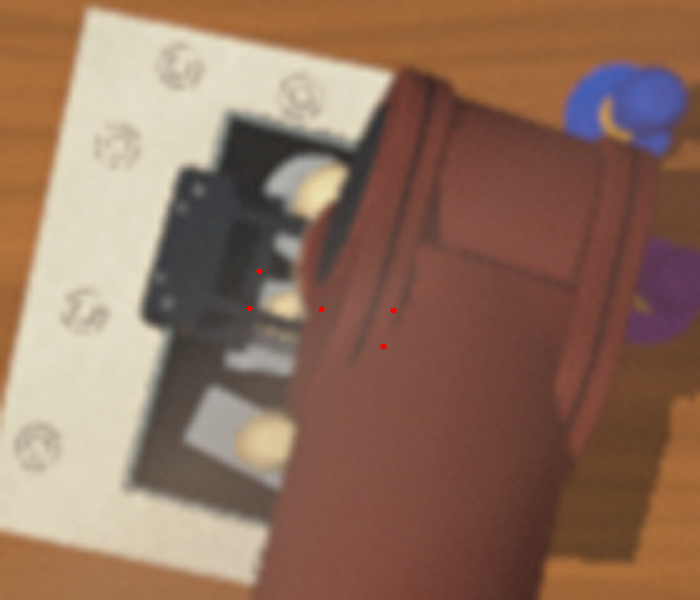

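Call:
servo_tool(
  targets=[
    {"tx": 0.02, "ty": 0.005, "tz": -0.001, "rx": -0.006, "ry": 0, "rz": 0.003, "claw": 0.07},
    {"tx": 0.025, "ty": 0.0, "tz": 0, "rx": 0, "ry": 0, "rz": 0, "claw": 0.07},
    {"tx": 0.025, "ty": 0, "tz": 0, "rx": 0, "ry": 0, "rz": 0, "claw": 0.07},
    {"tx": 0, "ty": 0, "tz": 0, "rx": 0, "ry": 0, "rz": 0, "claw": 0.07},
  ],
)

```text
time_s: 2.95
tcp_pos: [531.7, -138.8, 82.9]
orientation: [0.09, 0.699, -0.089, 0.704]
ft_force: [-0.2, -1.0, -0.4]
gripper_width: 0.804
```

```bash
python3 - <<'E'
from h import *
go(528.5,-140.8,62,1.312)
E
```

```text
t 2.95 tcp [ 531.667 -138.8     82.926] psi 1.317 delta mm(tool) [20.902 -2.79  -2.693] rot [ 0.005  0.006 -0.003] rows>= 1 per row [ 0.021 -0.003 -0.003] [ 0.005  0.006 -0.003] F [-0.239 -1.002 -0.383] w 70.0
```

Call:
servo_tool(
  targets=[
    {"tx": 0.015, "ty": -0.003, "tz": -0.003, "rx": 0.004, "ry": 0.006, "rz": -0.003, "claw": 0.07},
    {"tx": 0.006, "ty": 0.0, "tz": 0, "rx": 0, "ry": 0, "rz": 0, "claw": 0.07},
    {"tx": 0, "ty": 0, "tz": 0, "rx": 0, "ry": 0, "rz": 0, "claw": 0.07},
  ],
)

```text
time_s: 3.32
tcp_pos: [529.6, -141.0, 63.1]
orientation: [0.091, 0.7, -0.09, 0.702]
ft_force: [-0.4, 0.4, 0.1]
gripper_width: 0.802
```

```bash
python3 - <<'E'
from h import *
go(528.5,-140.8,62,1.312)
E
```

```text
t 3.33 tcp [ 529.625 -141.02    63.07 ] psi 1.314 delta mm(tool) [ 1.066 -0.074 -1.148] rot [ 0.002  0.003 -0.001] rows>= 1 per row [ 0.001 -0.    -0.001] [ 0.002  0.003 -0.001] F [-0.385  0.356  0.068] w 69.8
```

Close on the square stamp's handle.

Call:
servo_tool(
  targets=[
    {"tx": 0.001, "ty": 0, "tz": -0.001, "rx": 0.001, "ry": 0.003, "rz": 0, "claw": 0.05},
    {"tx": 0, "ty": 0, "tz": 0, "rx": 0, "ry": 0, "rz": 0, "claw": 0.034},
    {"tx": 0, "ty": 0, "tz": 0, "rx": 0, "ry": 0, "rz": 0, "claw": 0.02},
    {"tx": 0, "ty": 0, "tz": 0, "rx": 0, "ry": 0, "rz": 0, "claw": 0.02},
    {"tx": 0, "ty": 0, "tz": 0, "rx": 0, "ry": 0, "rz": 0, "claw": 0.02},
  ],
)

```text
time_s: 3.95
tcp_pos: [529.3, -141.2, 63.1]
orientation: [0.091, 0.701, -0.091, 0.702]
ft_force: [-0.1, -0.2, -2.4]
gripper_width: 0.354
```

```bash
python3 - <<'E'
from h import *
go(528.5,-140.8,62,1.312)
cv2.imwrite('pics/s2.png',bot.snapshot('side'))
E
```

```text
t 3.95 tcp [ 529.251 -141.192   63.111] psi 1.313 delta mm(tool) [ 1.11   0.186 -0.828] rot [ 0.001  0.002 -0.001] rows>= 1 per row [ 0.001  0.    -0.001] [ 0.001  0.002 -0.001] F [-0.114 -0.163 -2.353] w 30.8
```

Call:
servo_tool(
  targets=[
    {"tx": -0.015, "ty": 0, "tz": 0, "rx": 0, "ry": 0, "rz": 0, "claw": 0.02},
    {"tx": -0.035, "ty": 0, "tz": 0, "rx": 0, "ry": 0, "rz": 0, "claw": 0.02},
    {"tx": -0.04, "ty": 0, "tz": 0, "rx": 0, "ry": 0, "rz": 0, "claw": 0.02},
    {"tx": -0.015, "ty": 0.01, "tz": 0, "rx": 0, "ry": 0, "rz": 0, "claw": 0.02},
  ],
)

```text
time_s: 4.5
tcp_pos: [530.0, -131.5, 171.5]
orientation: [0.092, 0.702, -0.092, 0.7]
ft_force: [0.2, 0.7, -3.2]
gripper_width: 0.359
```

```bash
python3 - <<'E'
from h import *
go(452,155,160,1.215)
E
```

```text
t 4.5 tcp [ 530.04  -131.489  171.549] psi 1.311 delta mm(tool) [  11.882  256.765 -149.097] rot [ 0.096 -0.002 -0.   ] rows>= 5 per row [ 0.002  0.051 -0.03 ] [ 0.019 -0.    -0.   ] F [ 0.224  0.654 -3.175] w 31.3
```

Call:
servo_tool(
  targets=[
    {"tx": 0.001, "ty": 0.025, "tz": -0.014, "rx": 0.016, "ry": 0, "rz": 0, "claw": 0.02},
    {"tx": 0.001, "ty": 0.04, "tz": -0.023, "rx": 0.016, "ry": 0, "rz": 0, "claw": 0.02},
    {"tx": 0.001, "ty": 0.045, "tz": -0.026, "rx": 0.016, "ry": 0, "rz": 0, "claw": 0.02},
    {"tx": 0.001, "ty": 0.045, "tz": -0.026, "rx": 0.016, "ry": 0, "rz": 0, "claw": 0.02},
    {"tx": 0.001, "ty": 0.045, "tz": -0.026, "rx": 0.016, "ry": 0, "rz": 0, "claw": 0.02},
  ],
)

```text
time_s: 5.12
tcp_pos: [477.2, 100.2, 166.8]
orientation: [0.122, 0.697, -0.122, 0.696]
ft_force: [1.4, -0.1, -2.1]
gripper_width: 0.364
```

```bash
python3 - <<'E'
from h import *
go(452,155,130,1.215)
E
```

```text
t 5.12 tcp [477.162 100.214 166.839] psi 1.224 delta mm(tool) [ 36.891  42.956 -42.257] rot [ 0.009 -0.001 -0.001] rows>= 2 per row [ 0.018  0.021 -0.021] [ 0.005 -0.    -0.   ] F [ 1.392 -0.078 -2.148] w 31.7
```

Call:
servo_tool(
  targets=[
    {"tx": 0.01, "ty": 0.022, "tz": -0.022, "rx": 0.005, "ry": 0, "rz": 0, "claw": 0.02},
    {"tx": 0.02, "ty": 0.012, "tz": -0.012, "rx": 0, "ry": 0, "rz": 0, "claw": 0.02},
    {"tx": 0.01, "ty": 0.002, "tz": -0.002, "rx": 0, "ry": 0, "rz": 0, "claw": 0.02},
    {"tx": 0, "ty": 0, "tz": 0, "rx": 0, "ry": 0, "rz": 0, "claw": 0.02},
  ],
)

```text
time_s: 5.62
tcp_pos: [451.6, 154.1, 124.7]
orientation: [0.121, 0.698, -0.12, 0.696]
ft_force: [0.8, 0.0, -3.0]
gripper_width: 0.357
```

```bash
python3 - <<'E'
from h import *
go(452,155,100,1.215)
cv2.imwrite('pics/s3.png',bot.snapshot('side'));cv2.imwrite('pics/t3.png',bot.snapshot('top'))
for n,(x0,y0,x1,y1) in(('s',(220,180,340,280)),('t',(180,160,320,270))):
    cv2.imwrite(f'pics/{n}3z.png',cv2.resize(cv2.imread(f'pics/{n}3.png')[y0:y1,x0:x1],None,fx=5,fy=5,interpolation=cv2.INTER_CUBIC))
E
```

```text
t 5.62 tcp [451.576 154.142 124.659] psi 1.229 delta mm(tool) [24.659  0.947  0.184] rot [ 0.014 -0.003 -0.   ] rows>= 1 per row [0.025 0.001 0.   ] [ 0.014 -0.003 -0.   ] F [ 0.825  0.05  -2.988] w 31.1
```

View pics/s3z.png

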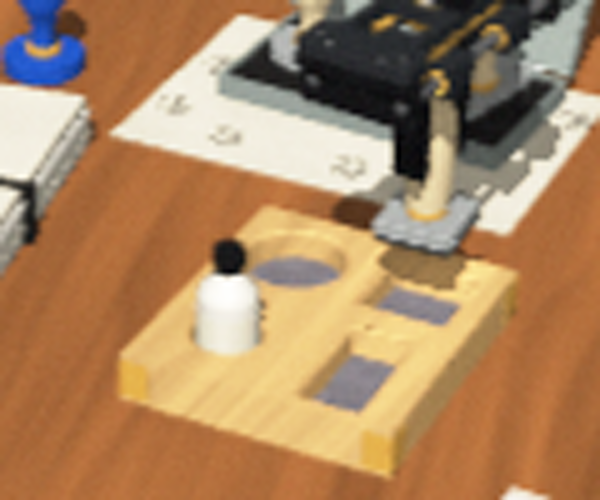

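View pics/t3z.png

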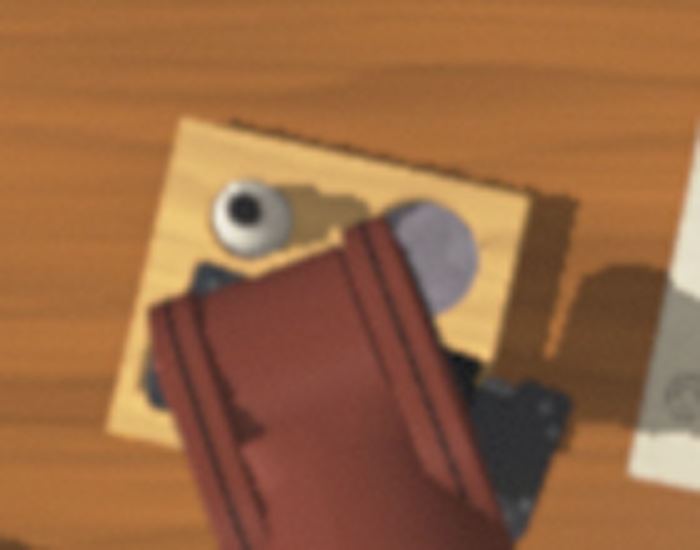

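```bash
python3 - <<'E'
from h import *
sd=cv2.imread('pics/s3.png')
tip=np.array([451.6,154.1]);
ub=124.7-48-1
for zt in(ub+14,ub):
    q,r,n=edge_fit(sd,'side',[rect(50,50,zt)],[*tip,-.2],rng=3);print(zt,q,r,n)
it=[((*tip,-.2),rect(50,50,ub+14),(0,255,0)),((*tip,-.2),rect(50,50,ub),(0,255,0)),(q*0+[*q[:2],q[2]],rect(50,50,ub),(0,0,255))]
# tray refit
p,r,n=edge_fit(sd,'side',[rect(175,195,32)],[502,191.5,-.21],rng=3);print('tray',p,r)
it.append((p,rect(56,56,32,-42.2,-46.5),(255,0,0)))
# vertical axis line
ax=C['side'].proj(np.array([[*tip,ub+14],[*tip,ub+90]]));print(ax)
overlay(sd,'side',it,(280,190,340,260),'pics/o6.png',10)
o=cv2.imread('pics/o6.png');a=((ax-[280,190]+.5)*10).astype(int);cv2.line(o,tuple(a[0].tolist()),tuple(a[1].tolist()),(255,0,255),1);cv2.imwrite('pics/o6.png',o)
E
```

```text
89.7 [453.401 168.344  -0.139] 0.4807732883005823 70
75.7 [457.365 145.409  -0.158] 0.5528148492015218 70
tray [504.619 191.754  -0.211] 0.5514554951803673
[[305.    221.719]
 [306.254 199.577]]
```

View pics/o6.png

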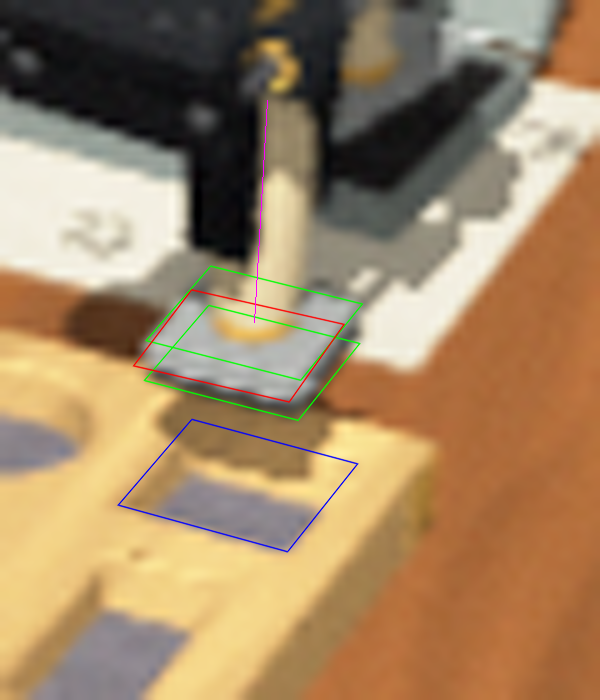

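Call:
servo_tool(
  targets=[
    {"tx": 0.015, "ty": 0.001, "tz": 0.001, "rx": 0.012, "ry": -0.003, "rz": 0, "claw": 0.02},
    {"tx": 0.015, "ty": 0, "tz": 0, "rx": 0, "ry": 0, "rz": 0, "claw": 0.02},
    {"tx": 0.006, "ty": 0, "tz": 0, "rx": 0, "ry": 0, "rz": 0, "claw": 0.02},
    {"tx": 0, "ty": 0, "tz": 0, "rx": 0, "ry": 0, "rz": 0, "claw": 0.02},
  ],
)

```text
time_s: 6.22
tcp_pos: [454.8, 152.9, 87.5]
orientation: [0.127, 0.695, -0.126, 0.697]
ft_force: [-0.7, 0.0, -2.9]
gripper_width: 0.357
```

```bash
python3 - <<'E'
from h import *
go(453,154.5,85,1.215)
E
```

```text
t 6.22 tcp [454.844 152.925  87.494] psi 1.212 delta mm(tool) [ 2.491  0.822 -2.285] rot [-0.003  0.002 -0.002] rows>= 1 per row [ 0.002  0.001 -0.002] [-0.003  0.002 -0.002] F [-0.707  0.006 -2.88 ] w 31.1
```

Call:
servo_tool(
  targets=[
    {"tx": 0, "ty": 0.001, "tz": -0.002, "rx": -0.003, "ry": 0.002, "rz": -0.002, "claw": 0.02},
    {"tx": 0, "ty": 0, "tz": 0, "rx": 0, "ry": 0, "rz": 0, "claw": 0.02},
  ],
)

```text
time_s: 6.48
tcp_pos: [453.5, 154.8, 87.9]
orientation: [0.125, 0.696, -0.125, 0.696]
ft_force: [-0.4, -0.2, -2.8]
gripper_width: 0.357
```

```bash
python3 - <<'E'
from h import *
go(453,154.5,75,1.215)
E
```

```text
t 6.47 tcp [453.491 154.785  87.872] psi 1.215 delta mm(tool) [12.872 -0.438 -0.363] rot [-0.  0.  0.] rows>= 1 per row [ 0.013 -0.    -0.   ] [-0.  0.  0.] F [-0.407 -0.17  -2.831] w 31.1
```

Call:
servo_tool(
  targets=[
    {"tx": 0.005, "ty": 0, "tz": 0, "rx": 0, "ry": 0, "rz": 0, "claw": 0.02},
    {"tx": 0.005, "ty": 0, "tz": 0, "rx": 0, "ry": 0, "rz": 0, "claw": 0.02},
    {"tx": 0.003, "ty": 0, "tz": 0, "rx": 0, "ry": 0, "rz": 0, "claw": 0.02},
  ],
)

```text
time_s: 6.85
tcp_pos: [453.9, 155.1, 74.6]
orientation: [0.125, 0.696, -0.125, 0.696]
ft_force: [-0.0, -0.1, -2.0]
gripper_width: 0.357
```

```bash
python3 - <<'E'
from h import *
go(453,154.5,61,1.215)
E
```

```text
t 6.85 tcp [453.878 155.112  74.597] psi 1.215 delta mm(tool) [13.596 -0.894 -0.622] rot [-0.     0.001 -0.001] rows>= 1 per row [ 0.014 -0.001 -0.001] [-0.     0.001 -0.001] F [-0.036 -0.075 -2.02 ] w 31.1
```

Call:
servo_tool(
  targets=[
    {"tx": 0.005, "ty": 0, "tz": 0, "rx": 0, "ry": 0, "rz": 0, "claw": 0.02},
    {"tx": 0.005, "ty": 0, "tz": 0, "rx": 0, "ry": 0, "rz": 0, "claw": 0.02},
    {"tx": 0.003, "ty": 0, "tz": 0, "rx": 0, "ry": 0, "rz": 0, "claw": 0.02},
    {"tx": 0.001, "ty": 0, "tz": 0, "rx": 0, "ry": 0, "rz": 0, "claw": 0.02},
  ],
)

```text
time_s: 7.35
tcp_pos: [453.9, 154.3, 60.4]
orientation: [0.125, 0.696, -0.125, 0.696]
ft_force: [-7.6, -6.3, 21.7]
gripper_width: 0.355
```

```bash
python3 - <<'E'
from h import *
go(453,154.5,61,1.215)
E
```

```text
t 7.35 tcp [453.937 154.339  60.381] psi 1.214 delta mm(tool) [-0.619 -0.176 -0.934] rot [-0.001  0.    -0.   ] rows>= 1 per row [-0.001 -0.    -0.001] [-0.001  0.    -0.   ] F [-7.558 -6.279 21.742] w 30.9
```

Call:
servo_tool(
  targets=[
    {"tx": -0.0005, "ty": 0, "tz": 0, "rx": 0, "ry": 0, "rz": 0, "claw": 0.034},
    {"tx": 0, "ty": 0, "tz": 0, "rx": 0, "ry": 0, "rz": 0, "claw": 0.05},
    {"tx": 0, "ty": 0, "tz": 0, "rx": 0, "ry": 0, "rz": 0, "claw": 0.07},
    {"tx": -0.02, "ty": 0, "tz": 0, "rx": 0, "ry": 0, "rz": 0, "claw": 0.075},
    {"tx": -0.05, "ty": 0, "tz": 0, "rx": 0, "ry": 0, "rz": 0, "claw": 0.075},
  ],
)

```text
time_s: 7.98
tcp_pos: [452.4, 153.7, 129.7]
orientation: [0.124, 0.697, -0.127, 0.695]
ft_force: [1.3, 2.1, 0.5]
gripper_width: 0.76
```

```bash
python3 - <<'E'
from h import *
s=bot.snapshot('side');cv2.imwrite('pics/s4.png',s)
cv2.imwrite('pics/s4z.png',cv2.resize(s[160:280,220:350],None,fx=5,fy=5,interpolation=cv2.INTER_CUBIC))
go(464.5,-131,160,1.312)
E
```

```text
t 8.03 tcp [456.068 154.888 136.91 ] psi 1.213 delta mm(tool) [ -23.561 -264.809  107.969] rot [-0.099  0.004 -0.003] rows>= 5 per row [-0.005 -0.053  0.022] [-0.02   0.001 -0.001] F [3.776 0.794 6.682] w 69.7
```

View pics/s4z.png

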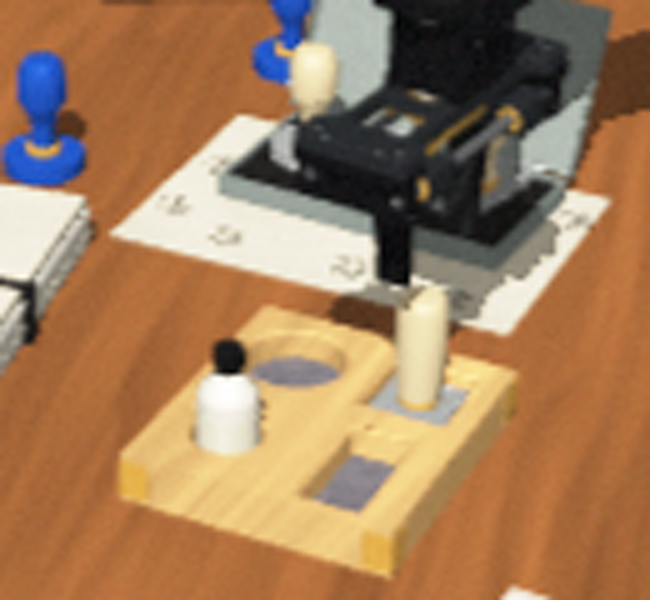

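Call:
servo_tool(
  targets=[
    {"tx": -0.004, "ty": -0.03, "tz": 0.012, "rx": -0.016, "ry": 0, "rz": 0, "claw": 0.07},
    {"tx": -0.004, "ty": -0.05, "tz": 0.02, "rx": -0.016, "ry": 0, "rz": 0, "claw": 0.07},
    {"tx": -0.004, "ty": -0.055, "tz": 0.022, "rx": -0.016, "ry": 0, "rz": 0, "claw": 0.07},
    {"tx": -0.004, "ty": -0.055, "tz": 0.022, "rx": -0.016, "ry": 0, "rz": 0, "claw": 0.07},
    {"tx": -0.004, "ty": -0.04, "tz": 0.016, "rx": -0.016, "ry": 0, "rz": 0, "claw": 0.07},
  ],
)

```text
time_s: 8.65
tcp_pos: [473.9, -94.4, 159.3]
orientation: [0.096, 0.697, -0.091, 0.705]
ft_force: [0.8, 0.9, 0.9]
gripper_width: 0.806
```

```bash
python3 - <<'E'
from h import *
go(464.5,-131,130,1.312)
E
```

```text
t 8.65 tcp [473.913 -94.417 159.255] psi 1.305 delta mm(tool) [ 28.907 -38.04    0.207] rot [-0.007  0.011 -0.009] rows>= 1 per row [ 0.029 -0.038  0.   ] [-0.007  0.011 -0.009] F [0.807 0.927 0.889] w 70.1
```

Call:
servo_tool(
  targets=[
    {"tx": 0.008, "ty": -0.024, "tz": 0, "rx": -0.006, "ry": 0.01, "rz": -0.008, "claw": 0.07},
    {"tx": 0.02, "ty": -0.01, "tz": 0, "rx": 0, "ry": 0, "rz": 0, "claw": 0.07},
    {"tx": 0, "ty": 0, "tz": 0, "rx": 0, "ry": 0, "rz": 0, "claw": 0.07},
    {"tx": 0, "ty": 0, "tz": 0, "rx": 0, "ry": 0, "rz": 0, "claw": 0.07},
  ],
)

```text
time_s: 9.15
tcp_pos: [466.2, -131.8, 131.9]
orientation: [0.094, 0.699, -0.093, 0.703]
ft_force: [0.2, 0.0, 0.1]
gripper_width: 0.804
```

```bash
python3 - <<'E'
from h import *
go(464.5,-131,62,1.312)
E
```

```text
t 9.15 tcp [ 466.185 -131.83   131.904] psi 1.305 delta mm(tool) [69.894  0.254 -2.184] rot [-0.007  0.005 -0.001] rows>= 2 per row [ 0.035  0.    -0.001] [-0.003  0.002 -0.001] F [0.248 0.042 0.066] w 70.0
```

Call:
servo_tool(
  targets=[
    {"tx": 0.015, "ty": 0, "tz": -0.002, "rx": -0.006, "ry": 0.005, "rz": -0.001, "claw": 0.07},
    {"tx": 0.025, "ty": 0, "tz": 0, "rx": 0, "ry": 0, "rz": 0, "claw": 0.07},
    {"tx": 0.02, "ty": 0, "tz": 0, "rx": 0, "ry": 0, "rz": 0, "claw": 0.07},
    {"tx": 0.004, "ty": 0, "tz": 0, "rx": 0, "ry": 0, "rz": 0, "claw": 0.07},
    {"tx": 0, "ty": 0, "tz": 0, "rx": 0, "ry": 0, "rz": 0, "claw": 0.07},
  ],
)

```text
time_s: 9.78
tcp_pos: [465.7, -127.9, 65.7]
orientation: [0.09, 0.701, -0.089, 0.702]
ft_force: [0.9, -1.0, 0.7]
gripper_width: 0.805
```

```bash
python3 - <<'E'
from h import *
go(464.5,-131,62,1.312)
E
```

```text
t 9.78 tcp [ 465.748 -127.877   65.688] psi 1.318 delta mm(tool) [ 3.681 -3.342 -0.431] rot [ 0.006  0.001 -0.002] rows>= 1 per row [ 0.004 -0.003 -0.   ] [ 0.006  0.001 -0.002] F [ 0.886 -1.02   0.693] w 70.0
```

Call:
servo_tool(
  targets=[
    {"tx": 0.003, "ty": -0.003, "tz": 0, "rx": 0.005, "ry": 0.001, "rz": -0.002, "claw": 0.07},
    {"tx": 0, "ty": 0, "tz": 0, "rx": 0, "ry": 0, "rz": 0, "claw": 0.055},
    {"tx": 0, "ty": 0, "tz": 0, "rx": 0, "ry": 0, "rz": 0, "claw": 0.036},
    {"tx": 0, "ty": 0, "tz": 0, "rx": 0, "ry": 0, "rz": 0, "claw": 0.02},
    {"tx": 0, "ty": 0, "tz": 0, "rx": 0, "ry": 0, "rz": 0, "claw": 0.02},
  ],
)

```text
time_s: 10.4
tcp_pos: [466.3, -130.9, 64.3]
orientation: [0.091, 0.7, -0.091, 0.702]
ft_force: [-0.3, 1.1, 0.5]
gripper_width: 0.434
```

Call:
servo_tool(
  targets=[
    {"tx": 0, "ty": 0, "tz": 0, "rx": 0, "ry": 0, "rz": 0, "claw": 0.02},
  ],
)

```text
time_s: 10.52
tcp_pos: [466.2, -131.1, 64.3]
orientation: [0.091, 0.7, -0.091, 0.702]
ft_force: [-0.9, -0.9, -0.0]
gripper_width: 0.371
```

```bash
python3 - <<'E'
from h import *
go(464.5,-131,62,1.312)
E
```

```text
t 10.53 tcp [ 466.235 -131.087   64.272] psi 1.313 delta mm(tool) [ 2.267 -0.361 -1.706] rot [ 0.001  0.003 -0.001] rows>= 1 per row [ 0.002 -0.    -0.002] [ 0.001  0.003 -0.001] F [-0.936 -0.903 -0.001] w 32.2
```

Call:
servo_tool(
  targets=[
    {"tx": -0.015, "ty": 0, "tz": 0, "rx": 0, "ry": 0.002, "rz": 0, "claw": 0.02},
    {"tx": -0.035, "ty": 0, "tz": 0, "rx": 0, "ry": 0, "rz": 0, "claw": 0.02},
    {"tx": -0.04, "ty": 0, "tz": 0, "rx": 0, "ry": 0, "rz": 0, "claw": 0.02},
    {"tx": -0.015, "ty": 0.01, "tz": 0, "rx": 0, "ry": 0, "rz": 0, "claw": 0.02},
  ],
)

```text
time_s: 11.02
tcp_pos: [466.9, -121.7, 172.8]
orientation: [0.092, 0.702, -0.092, 0.7]
ft_force: [0.3, 0.8, -3.2]
gripper_width: 0.371
```

```bash
python3 - <<'E'
from h import *
go(473.2,246.6,165,1.575)
E
```

```text
t 11.03 tcp [ 466.905 -121.742  172.804] psi 1.31 delta mm(tool) [  7.855 357.549 -88.731] rot [-0.265 -0.003  0.   ] rows>= 7 per row [ 0.001  0.051 -0.013] [-0.038 -0.     0.   ] F [ 0.332  0.807 -3.197] w 32.2
```

Call:
servo_tool(
  targets=[
    {"tx": 0.001, "ty": 0.03, "tz": -0.007, "rx": -0.035, "ry": 0, "rz": 0, "claw": 0.02},
    {"tx": 0.001, "ty": 0.046, "tz": -0.01, "rx": -0.035, "ry": 0, "rz": 0, "claw": 0.02},
    {"tx": 0.001, "ty": 0.048, "tz": -0.008, "rx": -0.035, "ry": 0, "rz": 0, "claw": 0.02},
    {"tx": 0.001, "ty": 0.05, "tz": -0.006, "rx": -0.035, "ry": 0, "rz": 0, "claw": 0.02},
    {"tx": 0.001, "ty": 0.05, "tz": -0.005, "rx": -0.035, "ry": 0, "rz": 0, "claw": 0.02},
  ],
)

```text
time_s: 11.65
tcp_pos: [471.6, 112.5, 168.2]
orientation: [0.03, 0.707, -0.029, 0.706]
ft_force: [0.6, 0.2, -2.4]
gripper_width: 0.37
```

Call:
servo_tool(
  targets=[
    {"tx": 0.001, "ty": 0.05, "tz": -0.003, "rx": -0.035, "ry": 0, "rz": 0, "claw": 0.02},
    {"tx": 0.001, "ty": 0.045, "tz": -0.002, "rx": -0.03, "ry": 0, "rz": 0, "claw": 0.02},
    {"tx": 0.001, "ty": 0.025, "tz": 0, "rx": -0.02, "ry": 0, "rz": 0, "claw": 0.02},
  ],
)

```text
time_s: 12.02
tcp_pos: [470.1, 240.8, 163.3]
orientation: [-0.003, 0.709, 0.004, 0.705]
ft_force: [0.6, -0.6, -2.5]
gripper_width: 0.369
```

```bash
python3 - <<'E'
from h import *
go(473.2,246.6,130,1.575)
E
```

```text
t 12.03 tcp [470.064 240.774 163.334] psi 1.58 delta mm(tool) [33.326  5.748  3.358] rot [ 0.005 -0.005 -0.001] rows>= 1 per row [0.033 0.006 0.003] [ 0.005 -0.005 -0.001] F [ 0.614 -0.596 -2.548] w 32.1
```

Call:
servo_tool(
  targets=[
    {"tx": 0.01, "ty": 0.002, "tz": 0.003, "rx": 0.004, "ry": -0.005, "rz": -0.001, "claw": 0.02},
    {"tx": 0.02, "ty": 0, "tz": 0, "rx": 0, "ry": 0, "rz": 0, "claw": 0.02},
    {"tx": 0.01, "ty": 0, "tz": 0, "rx": 0, "ry": 0, "rz": 0, "claw": 0.02},
    {"tx": 0, "ty": 0, "tz": 0, "rx": 0, "ry": 0, "rz": 0, "claw": 0.02},
  ],
)

```text
time_s: 12.52
tcp_pos: [472.5, 241.2, 120.1]
orientation: [-0.002, 0.708, 0.0, 0.706]
ft_force: [-0.5, 0.2, -2.9]
gripper_width: 0.367
```

```bash
python3 - <<'E'
from h import *
o=bot.get_obs();tip=o['tcp_pos']
sd=bot.snapshot('side');cv2.imwrite('pics/s5.png',sd)
go(473.2,246.6,95,1.575)
ub=tip[2]-50.3; c=(tip[0]-.8,tip[1],-2.05+.265)
for zt in(ub+14,ub):
    q,r,n=edge_fit(sd,'side',[rect(74,34,zt)],c,rng=3);print(zt,q,r,n)
it=[(c,rect(74,34,ub+14),(0,255,0)),(c,rect(74,34,ub),(0,255,0)),((504.6,191.7,-.211),rect(40,80,32,-42.4,47),(255,0,0))]
overlay(sd,'side',it,(260,190,330,270),'pics/o7.png',8)
E
```

```text
t 12.57 tcp [472.695 241.296 120.503] psi 1.574 delta mm(tool) [25.488  5.369  0.563] rot [-0.001 -0.002  0.003] rows>= 1 per row [0.025 0.005 0.001] [-0.001 -0.002  0.003] F [-0.303 -0.12  -2.348] w 32.1
83.77350014518932 [473.153 255.695  -1.761] 0.5173796392997355 70
69.77350014518932 [477.505 235.057  -1.764] 0.4505573992613372 70
```

View pics/o7.png

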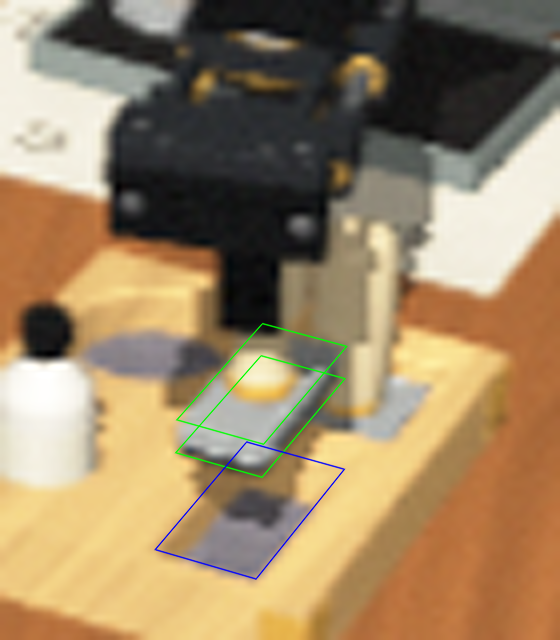

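Call:
servo_tool(
  targets=[
    {"tx": 0.01, "ty": 0.005, "tz": 0.001, "rx": 0.014, "ry": -0.002, "rz": 0.002, "claw": 0.02},
    {"tx": 0.015, "ty": 0, "tz": 0, "rx": 0, "ry": 0, "rz": 0, "claw": 0.02},
    {"tx": 0.004, "ty": 0, "tz": 0, "rx": 0, "ry": 0, "rz": 0, "claw": 0.02},
    {"tx": 0, "ty": 0, "tz": 0, "rx": 0, "ry": 0, "rz": 0, "claw": 0.02},
  ],
)

```text
time_s: 13.08
tcp_pos: [474.4, 246.4, 90.4]
orientation: [0.005, 0.706, -0.004, 0.708]
ft_force: [-0.2, -0.9, -2.6]
gripper_width: 0.369
```

```bash
python3 - <<'E'
from h import *
go(473.5,246.2,87,1.56)
E
```

```text
t 13.07 tcp [474.431 246.403  90.4  ] psi 1.558 delta mm(tool) [ 3.398 -0.216 -0.935] rot [-0.002  0.002 -0.001] rows>= 1 per row [ 0.003 -0.    -0.001] [-0.002  0.002 -0.001] F [-0.155 -0.851 -2.624] w 32.1
```

Call:
servo_tool(
  targets=[
    {"tx": 0.005, "ty": 0, "tz": -0.001, "rx": 0, "ry": 0.002, "rz": 0, "claw": 0.02},
    {"tx": 0.005, "ty": 0, "tz": 0, "rx": 0, "ry": 0, "rz": 0, "claw": 0.02},
    {"tx": 0.004, "ty": 0, "tz": 0, "rx": 0, "ry": 0, "rz": 0, "claw": 0.02},
  ],
)

```text
time_s: 13.45
tcp_pos: [473.8, 246.7, 76.2]
orientation: [0.005, 0.707, -0.004, 0.707]
ft_force: [0.4, 0.1, -3.4]
gripper_width: 0.371
```

```bash
python3 - <<'E'
from h import *
go(473.5,246.2,62,1.56)
E
```

```text
t 13.45 tcp [473.809 246.735  76.208] psi 1.558 delta mm(tool) [14.207 -0.558 -0.312] rot [-0.002  0.001 -0.001] rows>= 1 per row [ 0.014 -0.001 -0.   ] [-0.002  0.001 -0.001] F [ 0.371  0.11  -3.354] w 32.3
```

Inside the mouth with no contact (mouth contact would be at ~82). Continue down.

Call:
servo_tool(
  targets=[
    {"tx": 0.005, "ty": 0, "tz": 0, "rx": 0, "ry": 0, "rz": 0, "claw": 0.02},
    {"tx": 0.005, "ty": 0, "tz": 0, "rx": 0, "ry": 0, "rz": 0, "claw": 0.02},
    {"tx": 0.003, "ty": 0, "tz": 0, "rx": 0, "ry": 0, "rz": 0, "claw": 0.02},
    {"tx": 0.001, "ty": 0, "tz": 0, "rx": 0, "ry": 0, "rz": 0, "claw": 0.02},
  ],
)

```text
time_s: 13.95
tcp_pos: [474.1, 246.6, 62.2]
orientation: [0.005, 0.707, -0.004, 0.707]
ft_force: [-7.0, -4.8, 20.4]
gripper_width: 0.368
```

```bash
python3 - <<'E'
from h import *
go(473.5,246.2,62,1.56)
E
```

```text
t 13.95 tcp [474.092 246.629  62.192] psi 1.558 delta mm(tool) [ 0.191 -0.436 -0.587] rot [-0.002  0.001 -0.002] rows>= 1 per row [ 0.    -0.    -0.001] [-0.002  0.001 -0.002] F [-6.997 -4.776 20.367] w 32.0
```

Call:
servo_tool(
  targets=[
    {"tx": -0.0005, "ty": 0, "tz": 0, "rx": 0, "ry": 0, "rz": 0, "claw": 0.036},
    {"tx": 0, "ty": 0, "tz": 0, "rx": 0, "ry": 0, "rz": 0, "claw": 0.055},
    {"tx": 0, "ty": 0, "tz": 0, "rx": 0, "ry": 0, "rz": 0, "claw": 0.07},
    {"tx": -0.02, "ty": 0, "tz": 0, "rx": 0, "ry": 0, "rz": 0, "claw": 0.07},
    {"tx": -0.05, "ty": 0, "tz": 0, "rx": 0, "ry": 0, "rz": 0, "claw": 0.07},
  ],
)

```text
time_s: 14.58
tcp_pos: [472.6, 245.7, 131.4]
orientation: [0.004, 0.708, -0.005, 0.706]
ft_force: [0.3, 0.3, 0.3]
gripper_width: 0.758
```

Call:
servo_tool(
  targets=[
    {"tx": -0.04, "ty": -0.02, "tz": 0.005, "rx": 0.03, "ry": 0, "rz": 0, "claw": 0.07},
    {"tx": -0.005, "ty": -0.045, "tz": 0.015, "rx": 0.03, "ry": 0, "rz": 0, "claw": 0.07},
    {"tx": 0, "ty": -0.05, "tz": 0.015, "rx": 0.03, "ry": 0, "rz": 0, "claw": 0.07},
    {"tx": 0, "ty": -0.05, "tz": 0.015, "rx": 0.03, "ry": 0, "rz": 0, "claw": 0.07},
  ],
)

```text
time_s: 15.08
tcp_pos: [514.4, 79.4, 182.0]
orientation: [0.046, 0.704, -0.043, 0.707]
ft_force: [1.1, -0.4, 0.8]
gripper_width: 0.799
```

```bash
python3 - <<'E'
from h import *
s=bot.snapshot('side');cv2.imwrite('pics/s6.png',s)
cv2.imwrite('pics/s6z.png',cv2.resize(s[160:280,220:350],None,fx=5,fy=5,interpolation=cv2.INTER_CUBIC))
go(593,-162,160,1.312)
E
```

```text
t 15.12 tcp [515.477  71.064 182.279] psi 1.435 delta mm(tool) [  22.502 -220.403  108.356] rot [ 0.123  0.005 -0.002] rows>= 5 per row [ 0.005 -0.044  0.022] [ 0.025  0.001 -0.   ] F [-0.216 -7.468 -0.152] w 69.8
```

View pics/s6z.png

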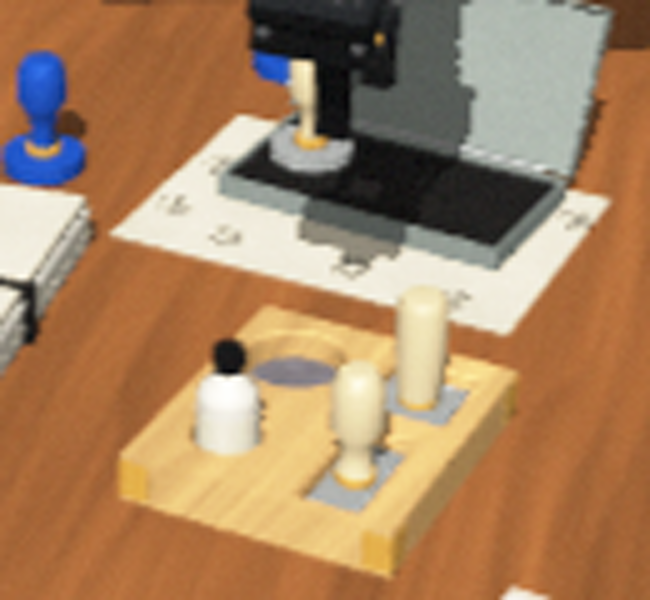

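Call:
servo_tool(
  targets=[
    {"tx": 0.004, "ty": -0.045, "tz": 0.02, "rx": 0.025, "ry": 0, "rz": 0, "claw": 0.07},
    {"tx": 0.004, "ty": -0.05, "tz": 0.023, "rx": 0.025, "ry": 0, "rz": 0, "claw": 0.07},
    {"tx": 0.004, "ty": -0.05, "tz": 0.023, "rx": 0.025, "ry": 0, "rz": 0, "claw": 0.07},
    {"tx": 0.004, "ty": -0.035, "tz": 0.02, "rx": 0.025, "ry": 0, "rz": 0, "claw": 0.07},
    {"tx": 0.004, "ty": -0.01, "tz": 0.01, "rx": 0.015, "ry": 0, "rz": 0, "claw": 0.07},
  ],
)

```text
time_s: 15.75
tcp_pos: [578.7, -138.9, 162.4]
orientation: [0.09, 0.699, -0.089, 0.704]
ft_force: [0.0, -0.8, 0.8]
gripper_width: 0.806
```

```bash
python3 - <<'E'
from h import *
go(593.2,-162,130,1.312)
E
```

```text
t 15.75 tcp [ 578.732 -138.949  162.367] psi 1.317 delta mm(tool) [ 32.439 -18.779  19.578] rot [ 0.005  0.007 -0.003] rows>= 1 per row [ 0.032 -0.019  0.02 ] [ 0.005  0.007 -0.003] F [ 0.04  -0.792  0.796] w 70.2
```

Call:
servo_tool(
  targets=[
    {"tx": 0.008, "ty": -0.016, "tz": 0.016, "rx": 0.005, "ry": 0.007, "rz": -0.003, "claw": 0.07},
    {"tx": 0.02, "ty": -0.002, "tz": 0.002, "rx": 0, "ry": 0, "rz": 0, "claw": 0.07},
    {"tx": 0.006, "ty": 0, "tz": 0, "rx": 0, "ry": 0, "rz": 0, "claw": 0.07},
    {"tx": 0, "ty": 0, "tz": 0, "rx": 0, "ry": 0, "rz": 0, "claw": 0.07},
  ],
)

```text
time_s: 16.25
tcp_pos: [591.9, -157.4, 125.0]
orientation: [0.091, 0.702, -0.09, 0.7]
ft_force: [0.4, 0.0, -0.2]
gripper_width: 0.808
```

```bash
python3 - <<'E'
from h import *
go(593.2,-162,62,1.312)
E
```

```text
t 16.25 tcp [ 591.887 -157.353  124.981] psi 1.314 delta mm(tool) [62.966 -4.258  2.652] rot [ 0.002 -0.003 -0.002] rows>= 2 per row [ 0.031 -0.002  0.001] [ 0.001 -0.002 -0.001] F [ 0.43   0.023 -0.153] w 70.3
```

Call:
servo_tool(
  targets=[
    {"tx": 0.012, "ty": -0.004, "tz": 0.002, "rx": 0.002, "ry": -0.003, "rz": -0.002, "claw": 0.07},
    {"tx": 0.022, "ty": 0, "tz": 0, "rx": 0, "ry": 0, "rz": 0, "claw": 0.07},
    {"tx": 0.018, "ty": 0, "tz": 0, "rx": 0, "ry": 0, "rz": 0, "claw": 0.07},
    {"tx": 0.004, "ty": 0, "tz": 0, "rx": 0, "ry": 0, "rz": 0, "claw": 0.07},
    {"tx": 0, "ty": 0, "tz": 0, "rx": 0, "ry": 0, "rz": 0, "claw": 0.07},
  ],
)

```text
time_s: 16.88
tcp_pos: [593.4, -159.9, 67.2]
orientation: [0.091, 0.701, -0.09, 0.702]
ft_force: [-0.0, 0.2, 0.4]
gripper_width: 0.806
```

```bash
python3 - <<'E'
from h import *
go(593.2,-162,62,1.312)
E
```

```text
t 16.88 tcp [ 593.447 -159.915   67.227] psi 1.315 delta mm(tool) [ 5.225 -2.084  0.279] rot [ 0.003  0.002 -0.001] rows>= 1 per row [ 0.005 -0.002  0.   ] [ 0.003  0.002 -0.001] F [-0.028  0.153  0.443] w 70.1
```

Call:
servo_tool(
  targets=[
    {"tx": 0.004, "ty": -0.002, "tz": 0, "rx": 0.003, "ry": 0.002, "rz": -0.001, "claw": 0.07},
    {"tx": 0.001, "ty": 0, "tz": 0, "rx": 0, "ry": 0, "rz": 0, "claw": 0.055},
    {"tx": 0, "ty": 0, "tz": 0, "rx": 0, "ry": 0, "rz": 0, "claw": 0.039},
    {"tx": 0, "ty": 0, "tz": 0, "rx": 0, "ry": 0, "rz": 0, "claw": 0.025},
    {"tx": 0, "ty": 0, "tz": 0, "rx": 0, "ry": 0, "rz": 0, "claw": 0.025},
  ],
)

```text
time_s: 17.5
tcp_pos: [594.0, -162.5, 63.7]
orientation: [0.091, 0.7, -0.092, 0.702]
ft_force: [-0.6, -2.1, 1.3]
gripper_width: 0.437
```

Call:
servo_tool(
  targets=[
    {"tx": 0, "ty": 0, "tz": 0, "rx": 0, "ry": 0, "rz": 0, "claw": 0.025},
  ],
)

```text
time_s: 17.62
tcp_pos: [594.0, -162.7, 63.7]
orientation: [0.091, 0.7, -0.092, 0.702]
ft_force: [0.2, -1.4, -0.1]
gripper_width: 0.403
```

```bash
python3 - <<'E'
from h import *
go(593.2,-162,62,1.312)
E
```

```text
t 17.62 tcp [ 593.961 -162.702   63.706] psi 1.311 delta mm(tool) [ 1.704  0.483 -0.92 ] rot [-0.001  0.003  0.   ] rows>= 1 per row [ 0.002  0.    -0.001] [-0.001  0.003  0.   ] F [ 0.24  -1.371 -0.115] w 35.1
```

Call:
servo_tool(
  targets=[
    {"tx": -0.015, "ty": 0, "tz": 0, "rx": 0, "ry": 0.002, "rz": 0, "claw": 0.025},
    {"tx": -0.035, "ty": 0, "tz": 0, "rx": 0, "ry": 0, "rz": 0, "claw": 0.025},
    {"tx": -0.04, "ty": 0, "tz": 0, "rx": 0, "ry": 0, "rz": 0, "claw": 0.025},
    {"tx": -0.015, "ty": 0.01, "tz": 0, "rx": 0, "ry": 0, "rz": 0, "claw": 0.025},
  ],
)

```text
time_s: 18.12
tcp_pos: [595.1, -153.1, 172.3]
orientation: [0.092, 0.702, -0.092, 0.7]
ft_force: [0.8, 0.3, -1.8]
gripper_width: 0.405
```

```bash
python3 - <<'E'
from h import *
go(535,137,150)
E
```

```text
t 18.12 tcp [ 595.063 -153.1    172.279] psi 1.309 delta mm(tool) [  22.477  264.713 -132.979] rot [-0.    -0.003  0.001] rows>= 5 per row [ 0.004  0.053 -0.027] [-0.    -0.001  0.   ] F [ 0.779  0.297 -1.792] w 35.3
```

Call:
servo_tool(
  targets=[
    {"tx": 0.002, "ty": 0.025, "tz": -0.013, "rx": 0, "ry": -0.002, "rz": 0, "claw": 0.025},
    {"tx": 0.002, "ty": 0.04, "tz": -0.02, "rx": 0, "ry": 0, "rz": 0, "claw": 0.025},
    {"tx": 0.002, "ty": 0.046, "tz": -0.023, "rx": 0, "ry": 0, "rz": 0, "claw": 0.025},
    {"tx": 0.002, "ty": 0.046, "tz": -0.023, "rx": 0, "ry": 0, "rz": 0, "claw": 0.025},
    {"tx": 0.002, "ty": 0.046, "tz": -0.023, "rx": 0, "ry": 0, "rz": 0, "claw": 0.025},
  ],
)

```text
time_s: 18.75
tcp_pos: [547.9, 75.9, 162.1]
orientation: [0.093, 0.701, -0.094, 0.701]
ft_force: [0.0, 1.0, -2.9]
gripper_width: 0.403
```

Call:
servo_tool(
  targets=[
    {"tx": 0.003, "ty": 0.03, "tz": -0.014, "rx": 0, "ry": 0, "rz": 0, "claw": 0.025},
    {"tx": 0.003, "ty": 0.012, "tz": -0.006, "rx": 0, "ry": 0, "rz": 0, "claw": 0.025},
    {"tx": 0.003, "ty": 0, "tz": 0, "rx": 0, "ry": 0, "rz": 0, "claw": 0.025},
  ],
)

```text
time_s: 19.12
tcp_pos: [536.7, 129.3, 151.5]
orientation: [0.09, 0.702, -0.09, 0.7]
ft_force: [-0.1, -0.7, -2.0]
gripper_width: 0.401
```

```bash
python3 - <<'E'
from h import *
go(535,137,120,1.3)
E
```

```text
t 19.12 tcp [536.749 129.332 151.532] psi 1.314 delta mm(tool) [31.539  6.982 -3.56 ] rot [ 0.014 -0.002  0.   ] rows>= 1 per row [ 0.032  0.007 -0.004] [ 0.014 -0.002  0.   ] F [-0.143 -0.746 -1.96 ] w 34.9
```

Call:
servo_tool(
  targets=[
    {"tx": 0.015, "ty": 0.007, "tz": -0.003, "rx": 0, "ry": -0.002, "rz": 0, "claw": 0.025},
    {"tx": 0.025, "ty": 0, "tz": 0, "rx": 0, "ry": 0, "rz": 0, "claw": 0.025},
    {"tx": 0.012, "ty": 0, "tz": 0, "rx": 0, "ry": 0, "rz": 0, "claw": 0.025},
    {"tx": 0.002, "ty": 0, "tz": 0, "rx": 0, "ry": 0, "rz": 0, "claw": 0.025},
    {"tx": 0, "ty": 0, "tz": 0, "rx": 0, "ry": 0, "rz": 0, "claw": 0.025},
  ],
)

```text
time_s: 19.75
tcp_pos: [536.4, 132.0, 94.0]
orientation: [0.092, 0.701, -0.094, 0.701]
ft_force: [0.1, -0.3, -2.4]
gripper_width: 0.401
```

```bash
python3 - <<'E'
from h import *
o=bot.get_obs();tip=o['tcp_pos']
sd=bot.snapshot('side');cv2.imwrite('pics/s7.png',sd)
go(535.1,137,86,1.31)
ub=tip[2]-49.7; c=(tip[0]-.8,tip[1],0)
it=[(c,circ(60,ub+14),(0,255,0)),(c,circ(60,ub),(0,255,0)),((504.6,191.7,-.211),circ(66,32,60,41.9,-46.4),(255,0,0))]
overlay(sd,'side',it,(250,185,330,265),'pics/o8.png',7)
E
```

```text
t 19.8 tcp [536.487 132.016  94.208] psi 1.307 delta mm(tool) [ 8.198  4.467 -2.642] rot [-0.003  0.     0.002] rows>= 1 per row [ 0.008  0.004 -0.003] [-0.003  0.     0.002] F [-0.422 -0.322 -1.779] w 34.8
```

View pics/o8.png

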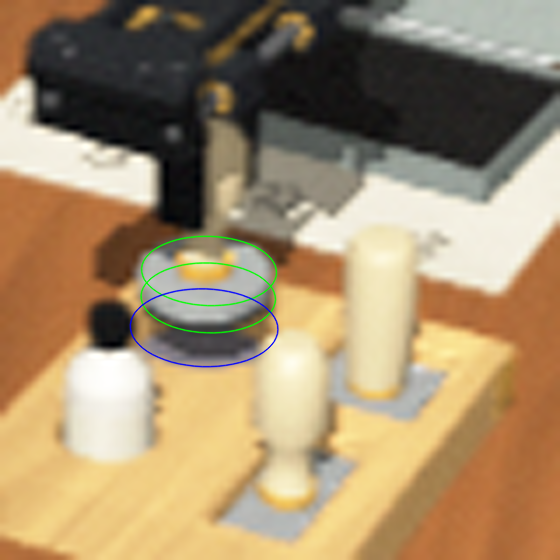

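Call:
servo_tool(
  targets=[
    {"tx": 0.001, "ty": 0.0045, "tz": -0.0025, "rx": 0, "ry": 0, "rz": 0.002, "claw": 0.025},
    {"tx": 0.003, "ty": 0, "tz": 0, "rx": 0, "ry": 0, "rz": 0, "claw": 0.025},
    {"tx": 0.0, "ty": 0, "tz": 0, "rx": 0, "ry": 0, "rz": 0, "claw": 0.025},
  ],
)

```text
time_s: 20.18
tcp_pos: [536.0, 137.9, 91.3]
orientation: [0.094, 0.7, -0.093, 0.702]
ft_force: [0.4, -1.3, -1.1]
gripper_width: 0.405
```

```bash
python3 - <<'E'
from h import *
go(535.1,137,75,1.31)
E
```

```text
t 20.18 tcp [535.977 137.907  91.255] psi 1.307 delta mm(tool) [16.252 -1.132 -0.639] rot [-0.003  0.002 -0.002] rows>= 1 per row [ 0.016 -0.001 -0.001] [-0.003  0.002 -0.002] F [ 0.4   -1.28  -1.088] w 35.2
```

Call:
servo_tool(
  targets=[
    {"tx": 0.005, "ty": -0.001, "tz": -0.0006, "rx": 0, "ry": 0.002, "rz": -0.002, "claw": 0.025},
    {"tx": 0.005, "ty": 0, "tz": 0, "rx": 0, "ry": 0, "rz": 0, "claw": 0.025},
    {"tx": 0.005, "ty": 0, "tz": 0, "rx": 0, "ry": 0, "rz": 0, "claw": 0.025},
  ],
)

```text
time_s: 20.55
tcp_pos: [535.3, 137.2, 75.6]
orientation: [0.093, 0.701, -0.093, 0.701]
ft_force: [-0.6, -0.5, -1.7]
gripper_width: 0.405
```

```bash
python3 - <<'E'
from h import *
go(535.1,137,61,1.31)
E
```

```text
t 20.55 tcp [535.28  137.16   75.612] psi 1.307 delta mm(tool) [14.612 -0.201 -0.134] rot [-0.003  0.    -0.   ] rows>= 1 per row [ 0.015 -0.    -0.   ] [-0.003  0.    -0.   ] F [-0.585 -0.484 -1.732] w 35.2
```

Call:
servo_tool(
  targets=[
    {"tx": 0.005, "ty": 0, "tz": 0, "rx": 0, "ry": 0, "rz": 0, "claw": 0.025},
    {"tx": 0.005, "ty": 0, "tz": 0, "rx": 0, "ry": 0, "rz": 0, "claw": 0.025},
    {"tx": 0.003, "ty": 0, "tz": 0, "rx": 0, "ry": 0, "rz": 0, "claw": 0.025},
    {"tx": 0.001, "ty": 0, "tz": 0, "rx": 0, "ry": 0, "rz": 0, "claw": 0.025},
  ],
)

```text
time_s: 21.05
tcp_pos: [535.7, 136.5, 61.4]
orientation: [0.093, 0.701, -0.093, 0.701]
ft_force: [-6.2, -3.5, 19.7]
gripper_width: 0.401
```

```bash
python3 - <<'E'
from h import *
go(535.1,137,61,1.31)
E
```

```text
t 21.05 tcp [535.654 136.544  61.416] psi 1.306 delta mm(tool) [ 0.416  0.296 -0.654] rot [-0.004  0.     0.   ] rows>= 1 per row [ 0.     0.    -0.001] [-0.004  0.     0.   ] F [-6.247 -3.519 19.745] w 34.9
```

Call:
servo_tool(
  targets=[
    {"tx": -0.0005, "ty": 0, "tz": 0, "rx": 0, "ry": 0, "rz": 0, "claw": 0.039},
    {"tx": 0, "ty": 0, "tz": 0, "rx": 0, "ry": 0, "rz": 0, "claw": 0.055},
    {"tx": 0, "ty": 0, "tz": 0, "rx": 0, "ry": 0, "rz": 0, "claw": 0.065},
    {"tx": -0.02, "ty": 0, "tz": 0, "rx": 0, "ry": 0, "rz": 0, "claw": 0.065},
    {"tx": -0.05, "ty": 0, "tz": 0, "rx": 0, "ry": 0, "rz": 0, "claw": 0.065},
  ],
)

```text
time_s: 21.68
tcp_pos: [533.9, 136.1, 130.4]
orientation: [0.092, 0.702, -0.094, 0.699]
ft_force: [-0.0, 0.5, 0.6]
gripper_width: 0.73
```

Call:
servo_tool(
  targets=[
    {"tx": -0.05, "ty": 0, "tz": 0, "rx": 0, "ry": 0, "rz": 0, "claw": 0.04},
    {"tx": -0.03, "ty": -0.03, "tz": 0, "rx": 0, "ry": 0, "rz": 0, "claw": 0},
    {"tx": -0.005, "ty": -0.045, "tz": 0, "rx": 0, "ry": 0, "rz": 0, "claw": 0.0},
    {"tx": 0, "ty": -0.045, "tz": 0, "rx": 0, "ry": 0, "rz": 0, "claw": 0.0},
  ],
)

```text
time_s: 22.18
tcp_pos: [504.8, 21.8, 222.1]
orientation: [0.091, 0.7, -0.091, 0.702]
ft_force: [1.6, -0.9, 0.6]
gripper_width: 0.377
```

```bash
python3 - <<'E'
from h import *
s=bot.snapshot('side');cv2.imwrite('pics/s9.png',s);cv2.imwrite('pics/t9.png',bot.snapshot('top'))
cv2.imwrite('pics/s9z.png',cv2.resize(s[140:280,220:360],None,fx=4,fy=4,interpolation=cv2.INTER_CUBIC))
go(420,-250,200)
E
```

```text
t 22.27 tcp [504.16   17.584 222.028] psi 1.306 delta mm(tool) [  22.129 -280.275  -11.198] rot [0.    0.002 0.   ] rows>= 5 per row [ 0.004 -0.056 -0.002] [0. 0. 0.] F [-0.809  0.477 -0.827] w 25.0
```

View pics/s9z.png

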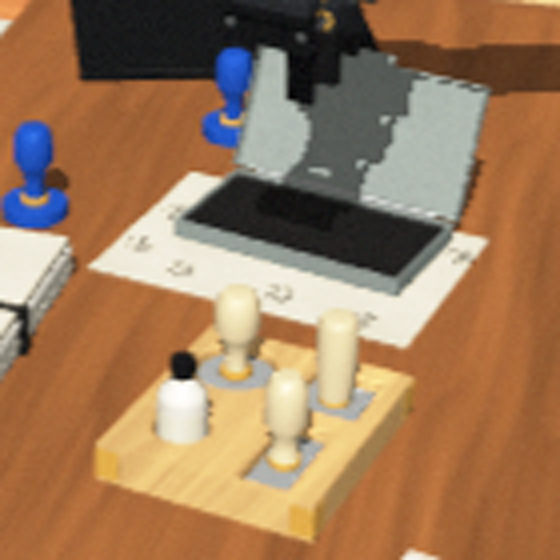

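View pics/t9.png

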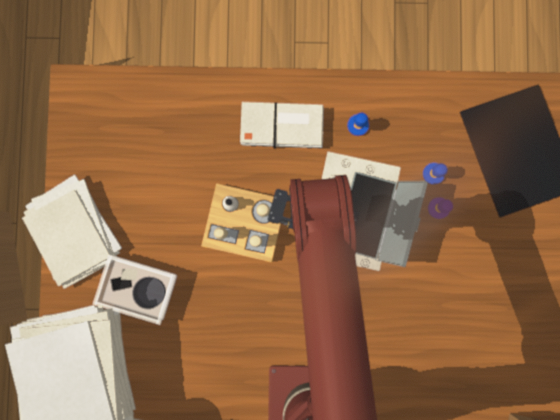

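```bash
cat >> h.py <<'E'
def gp(xp,yp,z):
    w=place([529.5,-146.8,-1.829],[[xp,yp,z]])[0]; print('world',w); go(*w,1.312)
E
python3 - <<'E'
from h import *
print(C['top'].ray([440,210],50))
gp(150,-50,190)
E
```

```text
[[ 541.677 -342.531   50.   ]]
world [ 442.856 -279.06   190.   ]
t 22.27 tcp [504.16   17.584 222.028] psi 1.306 delta mm(tool) [  32.192 -302.333   18.452] rot [-0.006  0.002  0.   ] rows>= 6 per row [ 0.005 -0.05   0.003] [-0.001  0.     0.   ] F [-0.809  0.477 -0.827] w 25.0
```

Call:
servo_tool(
  targets=[
    {"tx": 0.003, "ty": -0.045, "tz": 0.003, "rx": -0.003, "ry": 0.001, "rz": 0, "claw": 0},
    {"tx": 0.003, "ty": -0.05, "tz": 0.003, "rx": -0.003, "ry": 0, "rz": 0, "claw": 0},
    {"tx": 0.003, "ty": -0.05, "tz": 0.003, "rx": 0, "ry": 0, "rz": 0, "claw": 0},
    {"tx": 0.003, "ty": -0.05, "tz": 0.003, "rx": 0, "ry": 0, "rz": 0, "claw": 0},
    {"tx": 0.003, "ty": -0.05, "tz": 0.003, "rx": 0, "ry": 0, "rz": 0, "claw": 0},
  ],
)

```text
time_s: 22.9
tcp_pos: [457.0, -224.0, 206.9]
orientation: [0.089, 0.7, -0.087, 0.703]
ft_force: [0.6, -0.0, -0.2]
gripper_width: 0.004
```

```bash
python3 - <<'E'
from h import *
gp(150,-50,180)
E
```

```text
world [ 442.856 -279.06   180.   ]
t 22.9 tcp [ 457.039 -224.016  206.88 ] psi 1.321 delta mm(tool) [ 26.727 -56.914  -0.252] rot [ 0.009  0.004 -0.003] rows>= 2 per row [ 0.013 -0.028 -0.   ] [ 0.005  0.002 -0.001] F [ 0.573 -0.007 -0.232] w 0.3
```

Call:
servo_tool(
  targets=[
    {"tx": 0.003, "ty": -0.035, "tz": 0, "rx": 0.008, "ry": 0.004, "rz": -0.003, "claw": 0},
    {"tx": 0.005, "ty": -0.015, "tz": 0, "rx": 0, "ry": 0, "rz": 0, "claw": 0},
    {"tx": 0.01, "ty": -0.002, "tz": 0, "rx": 0, "ry": 0, "rz": 0, "claw": 0},
    {"tx": 0, "ty": 0, "tz": 0, "rx": 0, "ry": 0, "rz": 0, "claw": 0},
  ],
)

```text
time_s: 23.4
tcp_pos: [443.2, -278.0, 187.8]
orientation: [0.092, 0.701, -0.093, 0.701]
ft_force: [-0.4, 0.8, 0.8]
gripper_width: 0.006
```

```bash
python3 - <<'E'
from h import *
gp(150,-50,105)
s=bot.snapshot('side');cv2.imwrite('pics/s10z.png',cv2.resize(s[100:230,230:370],None,fx=4,fy=4,interpolation=cv2.INTER_CUBIC))
E
```

```text
world [ 442.856 -279.06   105.   ]
t 23.4 tcp [ 443.181 -277.952  187.756] psi 1.308 delta mm(tool) [82.758 -1.037 -0.034] rot [-0.004  0.     0.001] rows>= 2 per row [ 0.041 -0.001 -0.   ] [-0.002  0.     0.001] F [-0.439  0.813  0.779] w 0.5
```

View pics/s10z.png

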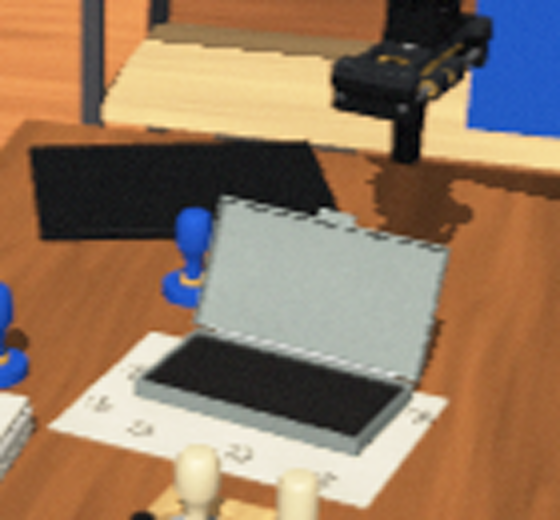

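Call:
servo_tool(
  targets=[
    {"tx": 0.02, "ty": -0.001, "tz": 0, "rx": -0.003, "ry": 0, "rz": 0, "claw": 0},
    {"tx": 0.03, "ty": 0, "tz": 0, "rx": 0, "ry": 0, "rz": 0, "claw": 0},
    {"tx": 0.025, "ty": 0, "tz": 0, "rx": 0, "ry": 0, "rz": 0, "claw": 0},
    {"tx": 0.004, "ty": 0, "tz": 0, "rx": 0, "ry": 0, "rz": 0, "claw": 0},
  ],
)

```text
time_s: 23.95
tcp_pos: [447.0, -274.6, 108.4]
orientation: [0.089, 0.7, -0.089, 0.703]
ft_force: [-0.7, -0.3, -1.3]
gripper_width: 0.001
```

```bash
python3 - <<'E'
from h import *
gp(80,-50,105)
s=bot.snapshot('side');cv2.imwrite('pics/s11z.png',cv2.resize(s[100:230,230:370],None,fx=4,fy=4,interpolation=cv2.INTER_CUBIC))
E
```

```text
world [ 460.73  -211.381  105.   ]
t 23.95 tcp [ 446.957 -274.596  108.409] psi 1.319 delta mm(tool) [ 3.452 64.65  -2.418] rot [ 0.007  0.004 -0.001] rows>= 2 per row [ 0.002  0.032 -0.001] [ 0.004  0.002 -0.   ] F [-0.746 -0.317 -1.319] w 0.0
```

View pics/s11z.png

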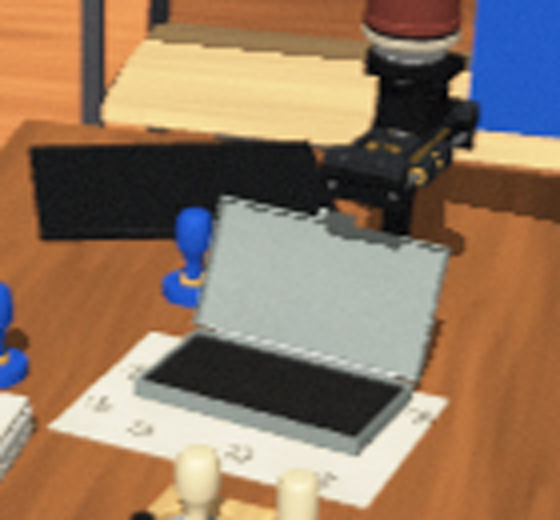

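Call:
servo_tool(
  targets=[
    {"tx": 0.001, "ty": 0.015, "tz": -0.001, "rx": 0.006, "ry": 0.004, "rz": 0, "claw": 0},
    {"tx": 0.001, "ty": 0.017, "tz": 0, "rx": 0, "ry": 0, "rz": 0, "claw": 0},
    {"tx": 0, "ty": 0.017, "tz": 0, "rx": 0, "ry": 0, "rz": 0, "claw": 0},
    {"tx": 0, "ty": 0.017, "tz": 0, "rx": 0, "ry": 0, "rz": 0, "claw": 0},
  ],
)

```text
time_s: 24.5
tcp_pos: [466.0, -212.0, 112.4]
orientation: [0.091, 0.699, -0.092, 0.704]
ft_force: [-0.5, -1.3, 0.3]
gripper_width: 0.004
```

```bash
python3 - <<'E'
from h import *
gp(60,-50,105)
s=bot.snapshot('side');cv2.imwrite('pics/s12z.png',cv2.resize(s[100:230,230:370],None,fx=4,fy=4,interpolation=cv2.INTER_CUBIC))
E
```

```text
world [ 465.837 -192.044  105.   ]
t 24.5 tcp [ 466.034 -212.026  112.387] psi 1.311 delta mm(tool) [ 7.327 19.269 -5.379] rot [-0.001  0.007  0.001] rows>= 1 per row [ 0.007  0.019 -0.005] [-0.001  0.007  0.001] F [-0.503 -1.269  0.312] w 0.4
```

View pics/s12z.png

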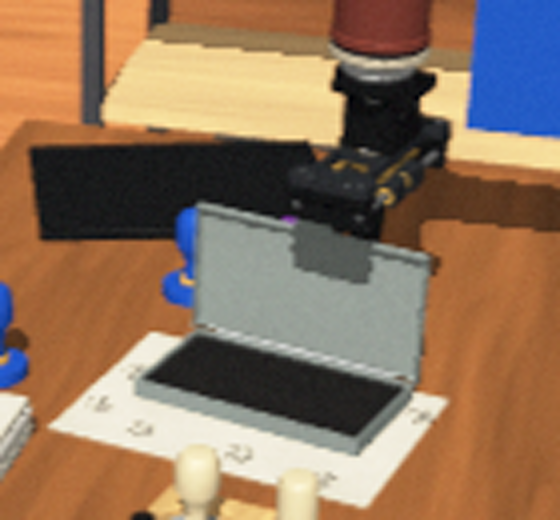

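Call:
servo_tool(
  targets=[
    {"tx": 0.0, "ty": 0.017, "tz": -0.004, "rx": 0, "ry": 0.005, "rz": 0, "claw": 0},
    {"tx": 0.003, "ty": 0.015, "tz": 0, "rx": 0, "ry": 0, "rz": 0, "claw": 0},
    {"tx": 0.006, "ty": 0.014, "tz": 0, "rx": 0, "ry": 0, "rz": 0, "claw": 0},
    {"tx": 0.007, "ty": 0.012, "tz": 0, "rx": 0, "ry": 0, "rz": 0, "claw": 0},
  ],
)

```text
time_s: 25.05
tcp_pos: [480.3, -151.6, 98.5]
orientation: [0.091, 0.699, -0.091, 0.704]
ft_force: [-0.3, -1.2, -0.2]
gripper_width: 0.005
```

```bash
python3 - <<'E'
from h import *
gp(19,-50,96)
s=bot.snapshot('side');cv2.imwrite('pics/s13z.png',cv2.resize(s[100:230,230:370],None,fx=4,fy=4,interpolation=cv2.INTER_CUBIC))
E
```

```text
world [ 476.306 -152.403   96.   ]
t 25.05 tcp [ 480.348 -151.636   98.486] psi 1.313 delta mm(tool) [ 2.458 -1.773 -3.731] rot [ 0.001  0.007 -0.001] rows>= 1 per row [ 0.002 -0.002 -0.004] [ 0.001  0.007 -0.001] F [-0.315 -1.199 -0.22 ] w 0.4
```

View pics/s13z.png

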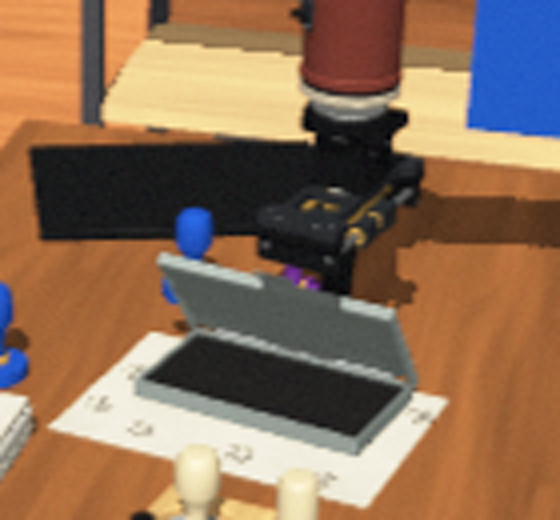

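Cover is at about 50° and closing as planned. Continue the arc.

Call:
servo_tool(
  targets=[
    {"tx": 0.011, "ty": 0.01, "tz": -0.003, "rx": 0, "ry": 0.005, "rz": 0, "claw": 0},
    {"tx": 0.012, "ty": 0.009, "tz": 0, "rx": 0, "ry": 0, "rz": 0, "claw": 0},
    {"tx": 0.013, "ty": 0.007, "tz": 0, "rx": 0, "ry": 0, "rz": 0, "claw": 0},
    {"tx": 0.013, "ty": 0.004, "tz": 0, "rx": 0, "ry": 0, "rz": 0, "claw": 0},
  ],
)

```text
time_s: 25.6
tcp_pos: [486.1, -118.0, 45.3]
orientation: [0.09, 0.701, -0.09, 0.702]
ft_force: [-0.2, 0.4, 1.2]
gripper_width: 0.004
```

```bash
python3 - <<'E'
from h import *
gp(-18,-50,22)
E
```

```text
world [ 485.754 -116.629   22.   ]
t 25.6 tcp [ 486.13  -118.006   45.344] psi 1.315 delta mm(tool) [23.344  1.211 -0.75 ] rot [ 0.003  0.002 -0.001] rows>= 1 per row [ 0.023  0.001 -0.001] [ 0.003  0.002 -0.001] F [-0.226  0.437  1.202] w 0.3
```

Call:
servo_tool(
  targets=[
    {"tx": 0.008, "ty": 0, "tz": 0, "rx": 0, "ry": 0.002, "rz": 0, "claw": 0},
    {"tx": 0.008, "ty": 0, "tz": 0, "rx": 0, "ry": 0, "rz": 0, "claw": 0},
    {"tx": 0.005, "ty": 0, "tz": 0, "rx": 0, "ry": 0, "rz": 0, "claw": 0},
    {"tx": 0.002, "ty": 0, "tz": 0, "rx": 0, "ry": 0, "rz": 0, "claw": 0},
  ],
)

```text
time_s: 26.1
tcp_pos: [485.6, -118.2, 21.3]
orientation: [0.091, 0.702, -0.09, 0.7]
ft_force: [-17.1, 6.4, 53.3]
gripper_width: 0.003
```

```bash
python3 - <<'E'
from h import *
gp(-18,-50,21)
E
```

```text
world [ 485.754 -116.629   21.   ]
t 26.1 tcp [ 485.626 -118.247   21.268] psi 1.314 delta mm(tool) [ 0.272  1.597 -0.287] rot [ 0.002 -0.003 -0.002] rows>= 1 per row [ 0.     0.002 -0.   ] [ 0.002 -0.003 -0.002] F [-17.065   6.421  53.306] w 0.3
```

Call:
servo_tool(
  targets=[
    {"tx": -0.0005, "ty": 0, "tz": 0, "rx": 0, "ry": 0, "rz": 0, "claw": 0},
    {"tx": -0.0005, "ty": 0, "tz": 0, "rx": 0, "ry": 0, "rz": 0, "claw": 0},
    {"tx": -0.02, "ty": 0, "tz": 0, "rx": 0, "ry": 0, "rz": 0, "claw": 0},
    {"tx": -0.06, "ty": 0, "tz": 0, "rx": 0, "ry": 0, "rz": 0, "claw": 0},
    {"tx": -0.06, "ty": 0, "tz": 0, "rx": 0, "ry": 0, "rz": 0, "claw": 0},
  ],
)

```text
time_s: 26.72
tcp_pos: [483.0, -119.7, 162.3]
orientation: [0.091, 0.705, -0.092, 0.697]
ft_force: [1.4, 1.3, 0.7]
gripper_width: 0.003
```

Call:
servo_tool(
  targets=[
    {"tx": -0.05, "ty": -0.03, "tz": 0, "rx": 0, "ry": 0, "rz": 0, "claw": 0},
    {"tx": -0.02, "ty": -0.05, "tz": 0, "rx": 0, "ry": 0, "rz": 0, "claw": 0},
    {"tx": 0, "ty": -0.05, "tz": 0, "rx": 0, "ry": 0, "rz": 0, "claw": 0},
    {"tx": 0, "ty": -0.04, "tz": 0, "rx": 0, "ry": 0, "rz": 0, "claw": 0},
    {"tx": 0, "ty": 0, "tz": 0, "rx": 0, "ry": 0, "rz": 0, "claw": 0},
  ],
)

```text
time_s: 27.35
tcp_pos: [441.0, -289.7, 239.2]
orientation: [0.091, 0.701, -0.09, 0.701]
ft_force: [0.4, -0.2, -0.7]
gripper_width: 0.005
```

```bash
python3 - <<'E'
from h import *
s=bot.snapshot('side');t=bot.snapshot('top')
it=[((529.5,-146.8,-1.829),rect(123,226,21.5,1.5,0),(0,255,0))]
overlay(s,'side',it,(230,140,350,280),'pics/s14z.png',4.0)
it+=[((501.86,191.458,-.21),L,(0,0,255)) for L in(circ(60,26,60,41.9,-46.4),rect(50,50,26,-42.2,-46.5),rect(34,74,26,-42.4,47),circ(36,100,60,41.9,-46.4),circ(32,102,60,-42.2,-46.5),circ(33,100,60,-42.4,47))]
overlay(t,'top',it,(195,150,445,280),'pics/t14z.png',3.2)
print(bot.get_obs()['tcp_pos'],bot.get_obs()['time_s'])
E
```

```text
[ 442.348 -286.519  238.873] 27.45
```

View pics/s14z.png

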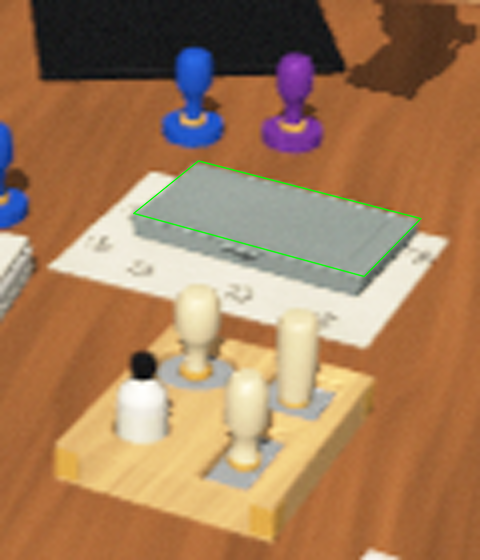

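View pics/t14z.png

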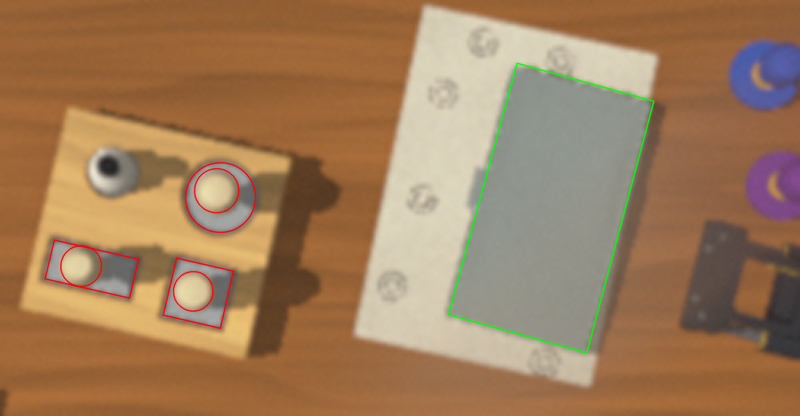

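The pictures show the cover lying flat on the model outline. All three stamps sit in their pockets: feet and handle tops match the centred models within about 1 px. The bottle and the look-alikes are in place. I'm handing in.

```bash
python3 - <<'E'
from rig import bot
print(bot.sign_off())
E
```

```text
the job is handed in; nothing more can be done
None
```

The job is handed in at about 27.5 s of the 72 s allowed; sign-off gave no verdict, so the result rests on my own checks.

- **Stamps:** I set the square, oblong and round stamps into their own pockets one by one. Each went in without touching the rim and was released only once the wrist force showed it on the pocket floor (about 20 N).
- **Cover:** I swung it shut with the closed fingers from behind. It bottomed out at about 21 mm, its shut height, then I backed the arm away to about 239 mm up.
- **Last pictures:** Both views show the cover flat on the tin. In the top view the three stamps match models centred in their pockets to about 1 px (about 3 mm), and both views show them upright. The bottle and the blue and purple look-alikes appear unmoved. I never moved the arm near the letters or, after the start, the punnet, but the final crops do not show them.
- **Disagreements:** The two cameras differed by about 2–3 mm in x. I worked from each stamp's position relative to its pocket within the same camera, so this cancelled out. The final press on the cover reached about 53 N at the fingers, more than needed but under the 120 N wrist limit. The 40 N limit is for the arm and the gripper's body, and only the fingertips were touching.

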